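# Load a column into the pull-out drawer of a column module

## Robot

A 6-joint arm with a two-finger parallel gripper is mounted at the origin on a cart in front of the work surface, level with it; the furniture and walls round the work are solid. World frame = base frame: x ahead of the robot, y to its left, z up, the work surface at z = 0. Lengths are in m, angles in rad, forces in N, time in s.
With the tool pointing down it reaches from about 0.375 to 0.975 m from the base axis. Payload 3.8 kg.
Tool frame: the origin (TCP) lies midway between the tips of the shut fingers; the grasp point (between the pads) lies 19 mm behind it; z points along the fingers, y is the line along which they close (so a half turn about z gives the same grasp; the last joint's range is limited). The gripper opens to 85 mm and grips with 20 to 120 N. Pads are 22 mm wide; open, the fingers measure 114 mm over their backs; the gripper's body (76 mm by 85 mm) begins 54 mm behind the grasp point. The pads swing forward as they close: fully open they stand 13 mm farther back than shut.
Start: joints at [1.16, 0.264, 1.604, -0, 1.274, -0.037], TCP at [0.246, 0.628, 0.2] pointing down, gripper open.
Joint ranges: [-2.63, 2.63], [-0.94, 2.18], [0.31, 2.57], [-1.31, 4.45], [0, 2.66], [-2.55, 2.55]. Speed limits (rad/s): [2.57, 2.57, 3.14, 3.14, 3.14, 3.14].

## Interface

Orientations are given as a rotation vector (axis times angle).
In Python, from workcell import bot gives the robot as it stands.
- The arm moves only by the tool step_arm, never from a script. Its argument "motion" is a list of rows, each a list of 5 numbers: the finger opening in cm, from 0 to 8.54, then the shift along the tool's x, y, z in cm, then the turn about the tool's z in degrees. In form: [[claw, dx, dy, dz, twist], ...]. A call has 1 to 20 rows; each row is the pose to reach, as a shift and turn from the pose commanded when the call began, along the tool's axes at that moment; what a row does not reach only later rows make up. A row lasts 1/10 s, in which the tool goes at most 50 mm and 8.59 degrees, less where a joint would pass 70% of its speed; a pose out of reach is approached as far as the arm can. A call with a gripper value outside its range is refused whole. The fingers move at their own pace and stop on an object; "force" is the grip in N (left out, the last holds). Time passes only in rows, so rows that repeat a pose let the fingers close. It gives the time, the measured TCP pose, the force, the opening and the grip force at its end, in the units of the state.
- bot.read_state(): the state, without advancing time (a new reading comes with each control period).
- bot.read_camera(name): name is "side" or "top" or "wrist"; returns (picture, depth): 384x512x3 uint8, red, green, blue; 384x512 float32, m along the optical axis (not along the pixel's ray), 0 where there is no reading.
- bot.calibration(name): a dict with "mtx" (3x3 intrinsics, pixels), "origin" and "orientation" of the camera in the world; the wrist camera has in their place "T_tool_cam" (4x4, takes a point from camera to tool coordinates, whose origin is the TCP and whose axes are the flange's). Camera axes: x right, y up, looking along -z (the intrinsics and any distortion apply to the point x, -y, -z); pixel columns grow to the right and rows downward; lengths in m; the calibration is good to about 2 mm. A picture is of the moment at which its call begins: read the wrist's pose just before it. calibration takes no time and is no camera call.
- bot.finish_job(): hands the job in; it is judged then, once.
The state is a dict: "time": time; "q": joint angles; "joint_vel": joint speeds; "joint_torque": joint torques, N m; "tool_pos": TCP position; "tcp_rot": TCP orientation; "wrist_force": force on the tool from outside, world axes, zero at the start; "torque": the same for the moment, N m; "width": opening from 0.0 (shut) to 1.0 (fully open); "grip_force": force on a finger pad.
Only numpy, scipy, OpenCV 4.12 (cv2) and the standard library are available. Lean on these libraries where they do the work, as an engineer would, in place of code of your own. Each camera call takes 0.05 s, during which the arm holds its last target. There are 200 camera calls.

## Task

Pull the drawer of the column module all the way out by its upright handle. Lay the longer of the two loose steel columns, without dropping it, in the two V blocks inside so that it beds down fully in both, then swing the clamp strap over until it rests on the column. Leave the drawer out, and leave the shorter column and the other loose things on the bench where they are.

Things in the scene. Friction and masses are not known exactly. Their poses are not given: they have to be found in the camera images.
- drawer (a joint): Travel, m, of the drawer in the column module, a white box 238 deep, 165 wide, 205 high fixed on the bench with three bottles on top: 0 shut, 0.2 all the way out (starts 0 to 0.02). It slides level towards the module's front, needs about 3 N plus 8 N per m/s and stays where it is left. The module does not move.
- handle: Upright handle in the middle of the drawer front: a vertical round steel bar 12 thick, 52 between its stems, 38 out from the drawer front. Origin: mid-bar, 77 above the bench; -x points out of the module (the way the drawer opens), z up. Above the shut drawer the module's head (135 to 205 above the bench) overhangs to 23 behind the bar: take it with the tool tilted 28 to 40 degrees, leaning out.
- cradle (a point): Where the middle of the column's axis lies when bedded (moves with the drawer): 129 behind the handle bar, 70 above the bench, 34 above the drawer floor. Axes as the handle's; the column lies along x. V blocks 12 thick at x=-49 and +49, 54 wide, tops at axis height. Drawer walls at y=+-64, 7 below axis height; drawer front at x=-83, 60 above axis height.
- strap (a joint): Angle of the clamp strap at the V block nearer the handle, rad: 0 level, resting on a bedded column; 1.57 upright; starts at 2.1 to 2.3, leaning out over the drawer's +y side (stop at 2.35). Without a column it goes down to -0.2. Its stiff hinge (0.05 N m) holds at any angle.
- strap_hinge (a point): Middle of the strap's hinge pin, which runs along the drawer's x: at x=-49, y=+28, z=+17.5 from the cradle point. The strap is a steel bar 12 wide (along the pin), 5 thick; at angle 0 it points along the drawer's -y from the pin. This frame turns with the strap.
- strap_tip (a point): Middle of the black finger tab (18 x 7 x 10) at the strap's free end: 46.5 from the pin along the strap and 3 above the bar's mid-plane (on the side that faces up when closed).
- column_long: Longer loose column, 150 long: steel tube 30 in diameter with a hexagonal fitting (36 across flats, the outer 16 mm) at each end; 0.26 to 0.44 kg. Origin on its axis at mid-length (18 above the bench as it lies); its x runs along it, both ends alike. The fittings go outside the V blocks, 4 play each way.
- column_short: The shorter column, same make, 100 long; origin and axes likewise. It is not to be used.
- beaker_a: Glass beaker, 53 wide, 70 high, standing; origin under its middle. Bystander.
- timer_a: White lab timer, 58x66x19, lying flat; origin under its middle. Bystander.
- flask_a: Conical flask, 65 wide, 115 high, standing; origin under its middle. Bystander.
- marker_a: Marker pen, 135 long, 17 thick, lying; origin under its middle. Bystander.

How it is judged:
By the outcome, as a careful person would: the job done as asked, in the order asked, and still so for the second after the job is handed in, with the robot touching nothing.
It also fails if it takes over 72 s, if anything falls off the work surface, if the arm or the gripper's body presses on something with over 40 N, if the wrist force passes 120 N, or if a joint passes its speed limit or range.

## Working session

There is one attempt and no reset: what is moved stays moved. The work goes in short steps, Python scripts to look and compute and a tool call to move; the robot and the scene stay as the last step left them, time stands still between calls to the robot, and variables do not carry over. Pictures are saved under pics/ and viewed, at most 10 in all, crops included, and the job is handed in when it is done.

Besides the shell and the picture viewer there is one more tool, called after "Request:" as name([rows], argument=value, ...), one row to a line, values as JSON. step_arm: Moves the arm, as the interface text tells. Its arguments: {"type":"object","properties":{"motion":{"type":"array","items":{"type":"array","items":{"type":"number"}}},"force":{"type":"number"}},"required":["motion"]}

```bash
mkdir -p pics
cat > h.py <<'E'
import numpy as np,cv2
from scipy.spatial.transform import Rotation as R
from workcell import bot
def cam(name):
    s=bot.read_state(); p,d=bot.read_camera(name); c=bot.calibration(name); K=np.array(c["mtx"])
    if name=="wrist":
        T=np.eye(4);T[:3,:3]=R.from_rotvec(s["tcp_rot"]).as_matrix();T[:3,3]=s["tool_pos"];T=T@np.array(c["T_tool_cam"])
    else:
        T=np.eye(4);o=np.array(c["orientation"],float);T[:3,:3]=o if o.shape==(3,3) else R.from_rotvec(o).as_matrix();T[:3,3]=c["origin"]
    v,u=np.mgrid[0:p.shape[0],0:p.shape[1]]
    X=np.stack([(u-K[0,2])/K[0,0]*d,-(v-K[1,2])/K[1,1]*d,-d],-1)
    return p,d,X@T[:3,:3].T+T[:3,3],c
def save(n,p,s=1): cv2.imwrite(f"pics/{n}.png",cv2.resize(p[...,::-1],None,fx=s,fy=s))
E
python3 - <<'E'
from h import *
for n in("top","side"):
    p,d,W,c=cam(n); save(n,p,1.5); np.save(n+"W",W); print(n,c)
    np.save(n+"P",p)
print(bot.calibration("wrist"),bot.read_state())
E
```

```text
top {'mtx': array([[405.01714671,   0.        , 251.96104562],
       [  0.        , 405.01714671, 186.09371761],
       [  0.        ,   0.        ,   1.        ]]), 'origin': array([0.34662223, 0.17234032, 1.11443591]), 'orientation': array([ 0.13990421, -0.145571  , -1.55380906])}
side {'mtx': array([[406.65535227,   0.        , 255.1095057 ],
       [  0.        , 406.65535227, 195.6979142 ],
       [  0.        ,   0.        ,   1.        ]]), 'origin': array([ 0.37884127, -0.75991441,  0.78587831]), 'orientation': array([ 0.94014607, -0.06733856, -0.1416583 ])}
{'mtx': array([[316.27895373,   0.        , 254.82554099],
       [  0.        , 316.27895373, 186.88706878],
       [  0.        ,   0.        ,   1.        ]]), 'T_tool_cam': array([[ 6.12183641e-04,  9.50163314e-01,  3.11751989e-01,
         7.98554328e-02],
       [ 9.99999573e-01, -7.97595104e-04,  4.67237524e-04,
         8.94921915e-04],
       [ 6.92603814e-04,  3.11751570e-01, -9.50163396e-01,
        -1.73905471e-01],
       [ 0.00000000e+00,  0.00000000e+00,  0.00000000e+00,
         1.00000000e+00]])} {'time': 0.1, 'q': array([ 1.16008778e+00,  2.64690978e-01,  1.60525659e+00, -2.91793538e-05,
        1.27370070e+00, -3.68957960e-02]), 'joint_vel': array([ 1.34631930e-03,  3.25579990e-05, -3.33624503e-03, -8.90657516e-04,
        5.86970537e-04, -5.15665348e-04]), 'joint_torque': array([ 7.98879792e-04, -5.16707575e+01, -3.68590271e+01, -9.42219231e-05,
        6.33873919e-03,  2.21803811e-05]), 'tool_pos': array([0.24620354, 0.62770829, 0.19846738]), 'tcp_rot': array([-0.58367764, -3.08645742,  0.0031577 ]), 'wrist_force': array([-1.07012506, -0.14809233,  0.46125894]), 'torque': array([-0.02105155,  0.01802589, -0.01314026]), 'grip_force': 0.0, 'width': 1.0004171313412844}
```

View pics/top.png

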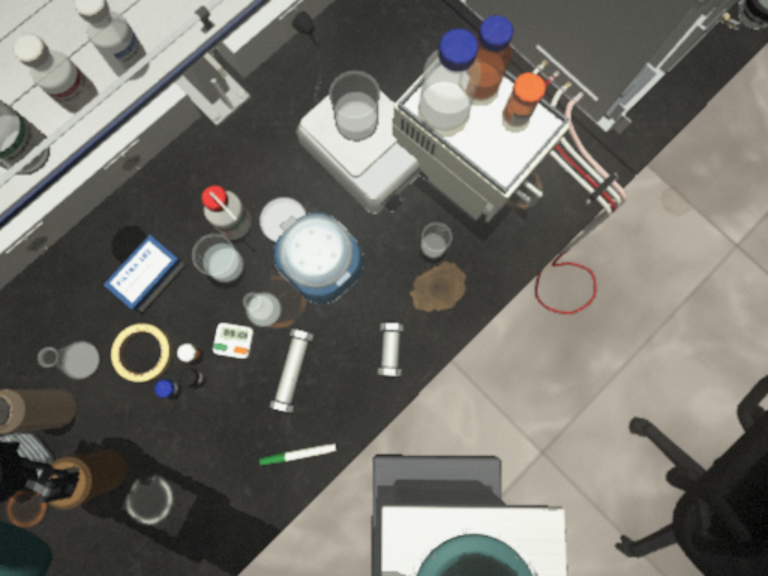

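View pics/side.png

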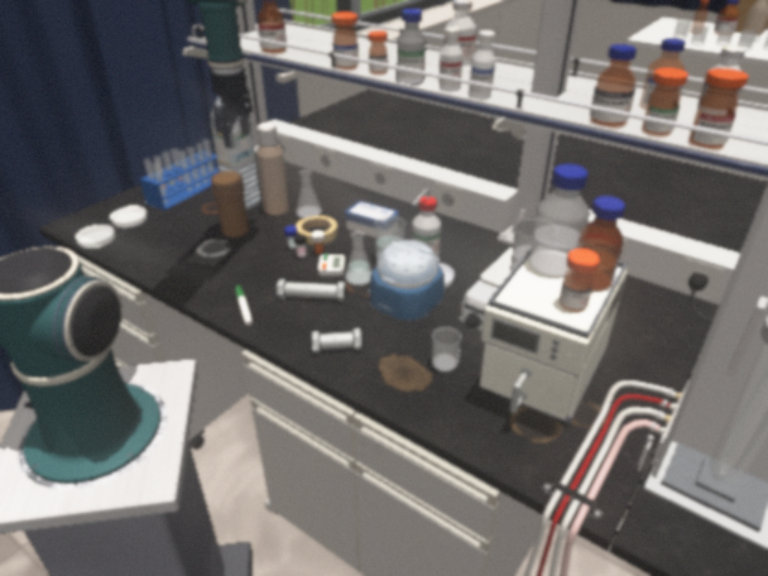

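Run:
```python
from h import *
for n in("top","side"):
    W=np.load(n+"W.npy");P=np.load(n+"P.npy")
    print(n)
    m=(abs(W[...,2]-.205)<.006)&(W[...,0]>.35)
    c=max(cv2.findContours(m.astype(np.uint8),0,2)[0],key=cv2.contourArea)
    mm=np.zeros(m.shape,np.uint8);cv2.drawContours(mm,[c],-1,1,-1)
    pts=W[(mm>0)&m][:,:2].astype(np.float32)
    r=cv2.minAreaRect(pts);print("boxtop",r,cv2.boxPoints(r),len(pts))
    boxes={"top":dict(long=(175,210,215,278),short=(248,210,272,255)),"side":dict(long=(183,184,232,203),short=(205,218,244,236))}[n]
    for k,(a,b,e,f) in boxes.items():
        w=W[b:f,a:e].reshape(-1,3);w=w[(w[:,2]>.012)&(w[:,2]<.05)]
        r=cv2.minAreaRect(w[:,:2].astype(np.float32));print(k,len(w),r,w[:,2].max())
    if n=="side":
        w=W[245:280,335:355].round(3)
        for v in range(245,280,3): print(v,[tuple(W[v,u].round(3)) for u in range(338,356,4)])
        # front face
        for (u,v) in[(330,215),(350,222),(365,230),(330,250),(360,265),(335,240)]: print(u,v,W[v,u].round(3))
p,d,W,c=cam("side");save("sidec",p[180:300,290:430],5)
```

```text
top
boxtop ((0.7684687376022339, -0.014028176665306091), (0.15745213627815247, 0.14917761087417603), 48.872127532958984) [[ 0.6605038  -0.02426791]
 [ 0.77287084 -0.12238824]
 [ 0.8764337  -0.00378845]
 [ 0.76406664  0.09433189]] 2526
long 721 ((0.3962395191192627, 0.3265373408794403), (0.17374981939792633, 0.08603312820196152), 7.256165981292725) 0.04954798395073068
short 433 ((0.4193045496940613, 0.14889588952064514), (0.040157247334718704, 0.09882096201181412), 88.45367431640625) 0.041358556894809606
side
boxtop ((0.7730328440666199, -0.007811516523361206), (0.1513301581144333, 0.14884024858474731), 49.541751861572266) [[ 0.6673095  -0.01709273]
 [ 0.78055894 -0.11367425]
 [ 0.87875617  0.0014697 ]
 [ 0.76550674  0.09805121]] 1444
long 407 ((0.38512611389160156, 0.3174140155315399), (0.03958352655172348, 0.14508837461471558), 77.83242797851562) 0.03878592787390611
short 346 ((0.4225148558616638, 0.14031589031219482), (0.03313199430704117, 0.0984773263335228), 88.19914245605469) 0.038008944254935395
245 [(np.float64(0.69), np.float64(-0.058), np.float64(0.096)), (np.float64(0.698),
[... 3037 characters left out ...]
(-0.072), np.float64(0.001)), (np.float64(0.717), np.float64(-0.074), np.float64(0.001)), (np.float64(0.728), np.float64(-0.075), np.float64(0.001)), (np.float64(0.739), np.float64(-0.075), np.float64(-0.001))]
278 [(np.float64(0.693), np.float64(-0.082), np.float64(0.003)), (np.float64(0.704), np.float64(-0.082), np.float64(0.001)), (np.float64(0.714), np.float64(-0.084), np.float64(0.001)), (np.float64(0.725), np.float64(-0.085), np.float64(-0.0)), (np.float64(0.734), np.float64(-0.088), np.float64(0.002))]
330 215 [ 0.664 -0.045  0.184]
350 222 [ 0.701 -0.079  0.185]
365 230 [ 0.731 -0.099  0.174]
330 250 [ 0.675 -0.048  0.071]
360 265 [ 0.737 -0.1    0.06 ]
335 240 [ 0.683 -0.052  0.107]
```

View pics/sidec.png

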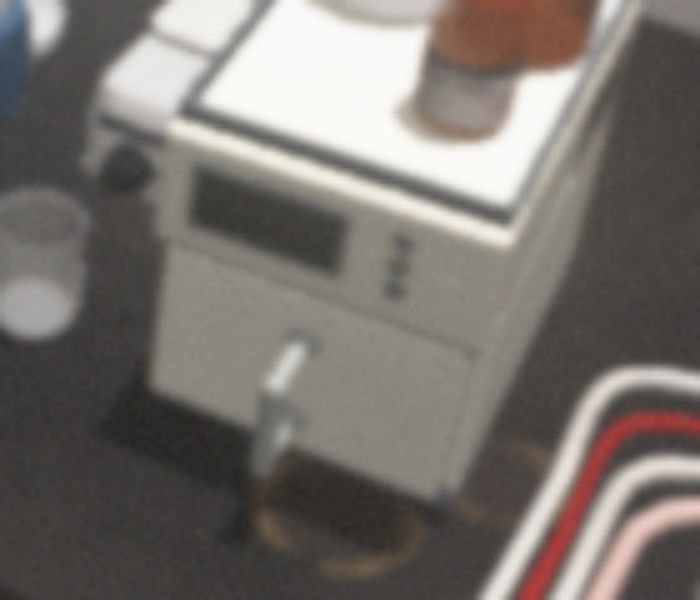

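Run:
```python
from h import *
n=np.array([-.655,-.755])
for nm in("top","side"):
    W=np.load(nm+"W.npy");
    w=W.reshape(-1,3);w=w[(w[:,2]>.3)&(w[:,2]<1.0)]
    print(nm,len(w))
    for z in np.arange(.3,1.,.1):
        a=w[(w[:,2]>=z)&(w[:,2]<z+.1)]
        if len(a)>30:
            for lo in np.arange(0,1.2,.2):
                b=a[(a[:,0]>=lo)&(a[:,0]<lo+.2)]
                if len(b)>20: print(round(z,1),round(lo,1),len(b),"ymin/max",np.percentile(b[:,1],[1,99]).round(2))
W=np.load("sideW.npy")
for (u,v) in[(180,35),(260,55),(330,75),(400,95),(480,108),(340,50),(120,5)]: print(u,v,W[v,u].round(3))
```

```text
top 19095
0.3 0.2 1098 ymin/max [0.56 0.61]
0.3 0.4 469 ymin/max [0.62 0.66]
0.3 0.6 7499 ymin/max [0.04 0.68]
0.3 0.8 5911 ymin/max [-0.24  0.69]
0.4 0.2 28 ymin/max [0.59 0.59]
0.4 0.6 3078 ymin/max [0.48 0.62]
0.4 0.8 38 ymin/max [0.39 0.48]
0.5 0.2 76 ymin/max [0.43 0.47]
0.6 0.2 897 ymin/max [0.42 0.47]
side 33928
0.3 0.0 2482 ymin/max [-0.07  1.59]
0.3 0.2 1672 ymin/max [0.56 1.81]
0.3 0.4 1800 ymin/max [0.63 1.25]
0.3 0.6 2888 ymin/max [0.03 1.02]
0.3 0.8 5455 ymin/max [-0.25  0.75]
0.3 1.0 3195 ymin/max [0.08 0.61]
0.4 0.0 24 ymin/max [1.33 1.36]
0.4 0.2 1269 ymin/max [0.59 1.2 ]
0.4 0.4 587 ymin/max [0.69 0.79]
0.4 0.6 1546 ymin/max [0.48 0.77]
0.4 0.8 2230 ymin/max [-0.25  0.76]
0.4 1.0 2072 ymin/max [0.15 0.39]
0.5 0.2 441 ymin/max [0.58 0.63]
0.5 0.6 60 ymin/max [0.61 0.65]
0.5 0.8 412 ymin/max [0.46 0.52]
0.7 0.2 2475 ymin/max [-0.76 -0.76]
180 35 [0.336 0.915 0.361]
260 55 [0.603 0.616 0.361]
330 75 [0.792 0.428 0.347]
400 95 [ 1.382  1.047 -0.005]
480 108 [1.095 0.119 0.351]
340 50 [0.892 0.637 0.357]
120 5 [0.045 1.496 0.368]
```

Request:
step_arm([
  [8.5, 0, -3, -5, 0],
  [8.5, 0, -6, -10, 0],
  [8.5, 0, -9, -15, 0],
  [8.5, 0, -12, -20, 0],
  [8.5, 0, -15, -25, 0],
  [8.5, 0, -17, -30, 0],
  [8.5, 0, -18, -35, 0],
  [8.5, 0, -18, -40, 0],
])

```text
time: 0.95
tool_pos: [0.1824, 0.4651, 0.5582]
tcp_rot: [0.584, 3.087, 0.001]
wrist_force: [0.8, 0.7, -1.0]
width: 0.995
grip_force: 0.0
```

Request:
step_arm([
  [8.5, 0, 0, -5, 0],
  [8.5, 0, 0, -10, 0],
  [8.5, 0, 0, -15, 0],
  [8.5, 0, 0, -20, 0],
  [8.5, 0, 0, -25, 0],
  [8.5, 0, 0, -30, 0],
  [8.5, 0, 0, -35, 0],
  [8.5, 0, 0, -40, 0],
  [8.5, 0, 0, -45, 0],
  [8.5, 0, 0, -50, 0],
])

```text
time: 1.95
tool_pos: [0.1625, 0.4145, 0.8446]
tcp_rot: [0.583, 3.082, 0.037]
wrist_force: [-0.2, -0.2, 0.2]
width: 0.997
grip_force: 0.0
```

```bash
python3 -c "
from h import *
s=bot.read_state();print(s['time'],s['q'].round(3),s['tool_pos'],s['tcp_rot'],R.from_rotvec(s['tcp_rot']).as_matrix().round(3))"
```

```text
1.95 [ 1.14e+00  2.56e-01  3.11e-01  2.00e-03  2.55e+00 -5.50e-02] [0.16245743 0.41450088 0.84461118] [0.58274803 3.08200528 0.03718232] [[-0.931  0.365  0.009]
 [ 0.365  0.931  0.022]
 [-0.     0.024 -1.   ]]
```

Request:
step_arm([
  [8.5, 0, 0, -50, 0],
  [8.5, 0, 0, -50, 0],
  [8.5, 0, 0, -50, 0],
  [8.5, 0, 0, -50, 0],
  [8.5, 0, 0, -50, 0],
])

```text
time: 2.45
tool_pos: [0.1374, 0.3503, 0.8747]
tcp_rot: [0.582, 3.079, 0.058]
wrist_force: [-0.4, 1.0, 0.8]
width: 0.998
grip_force: 0.0
```

```bash
python3 -c "
from h import *
s=bot.read_state();print(s['time'],s['q'].round(3),s['tool_pos'],s['tcp_rot'],R.from_rotvec(s['tcp_rot']).as_matrix().round(3))"
```

```text
2.45 [ 1.128  0.181  0.311  0.005  2.612 -0.064] [0.13739189 0.35034364 0.87472083] [0.58234838 3.07928047 0.05837342] [[-0.931  0.365  0.014]
 [ 0.365  0.93   0.035]
 [-0.     0.038 -0.999]]
```

Request:
step_arm([
  [8.5, -4, -1, 0, 0],
  [8.5, -8, -1.5, 0, 0],
  [8.5, -12.6, -2.2, 0, 0],
  [8.5, -12.6, -2.2, 0, 0],
])

```text
time: 2.85
tool_pos: [0.2518, 0.2839, 0.8719]
tcp_rot: [0.597, 3.078, 0.052]
wrist_force: [0.8, 0.5, -0.5]
width: 0.994
grip_force: 0.0
```

Request:
step_arm([
  [8.5, 3.3, -9.4, -10, 0],
  [8.5, 6.6, -18.8, -20, 0],
  [8.5, 10, -28, -30, 0],
  [8.5, 13, -38, -40, 0],
  [8.5, 16, -47, -50, 0],
  [8.5, 16, -47, -50, 0],
  [8.5, 16, -47, -50, 0],
  [8.5, 16, -47, -50, 0],
])

```text
time: 3.65
tool_pos: [0.1796, 0.2089, 0.9148]
tcp_rot: [0.573, 3.028, 0.156]
wrist_force: [0.1, -0.4, -1.4]
width: 0.994
grip_force: 0.0
```

```bash
cat > st.py <<'E'
from h import *
s=bot.read_state();print(s['time'],s['q'].round(3),s['tool_pos'].round(4));print(R.from_rotvec(s['tcp_rot']).as_matrix().round(3))
E
python3 st.py
```

```text
3.65 [ 0.75   0.053  0.312  0.032  2.662 -0.418] [0.1796 0.2089 0.9148]
[[-0.929  0.361  0.074]
 [ 0.367  0.926  0.089]
 [-0.036  0.11  -0.993]]
```

Request:
step_arm([
  [8.5, 3.3, -9.4, -10, 0],
  [8.5, 6.6, -18.8, -20, 0],
  [8.5, 10, -28, -30, 0],
  [8.5, 13, -38, -40, 0],
  [8.5, 16, -47, -50, 0],
  [8.5, 20, -57, -50, 0],
  [8.5, 23, -66, -50, 0],
  [8.5, 26, -75, -50, 0],
  [8.5, 33, -94, -50, 0],
  [8.5, 33, -94, -50, 0],
  [8.5, 33, -94, -50, 0],
  [8.5, 33, -94, -50, 0],
  [8.5, 33, -94, -50, 0],
  [8.5, 33, -94, -50, 0],
  [8.5, 33, -94, -50, 0],
  [8.5, 33, -94, -50, 0],
])

```text
time: 5.25
tool_pos: [0.063, 0.2018, 0.9371]
tcp_rot: [0.565, 2.993, 0.295]
wrist_force: [0.7, -0.7, -0.2]
width: 0.997
grip_force: 0.0
```

```bash
python3 st.py
```

```text
5.25 [ 1.249 -0.038  0.312 -0.119  2.662 -0.06 ] [0.063  0.2018 0.9371]
[[-0.929  0.352  0.116]
 [ 0.368  0.913  0.173]
 [-0.044  0.204 -0.978]]
```

```bash
cat > w2t.py <<'E'
import sys
from h import *
s=bot.read_state();M=R.from_rotvec(s['tcp_rot']).as_matrix()
for a in sys.argv[1:]:
    v=np.array(eval(a)); print(a,(M.T@v*100).round(2))
E
python3 w2t.py "[.37,.29,-.15]" "[.655,.755,0]" "[0,0,1]"
```

```text
[.37,.29,-.15] [-23.01  36.48  23.98]
[.655,.755,0] [-33.02  92.05  20.66]
[0,0,1] [ -4.45  20.36 -97.8 ]
```

Request:
step_arm([
  [8.5, -4, 6, 4, 0],
  [8.5, -8, 12, 8, 0],
  [8.5, -12, 18, 12, 0],
  [8.5, -16, 25, 16, 0],
  [8.5, -20, 32, 20, 0],
  [8.5, -23, 36.5, 24, 0],
  [8.5, -23, 36.5, 24, 0],
  [8.5, -23, 36.5, 24, 0],
])

```text
time: 6.05
tool_pos: [0.3651, 0.4376, 0.8155]
tcp_rot: [0.565, 2.993, 0.295]
wrist_force: [0.0, 1.2, 0.5]
width: 0.994
grip_force: 0.0
```

```bash
python3 st.py;python3 w2t.py  "[.655,.755,.4]"
```

```text
6.05 [ 0.807  0.269  0.406  0.047  2.26  -0.357] [0.3651 0.4376 0.8155]
[[-0.929  0.353  0.115]
 [ 0.368  0.914  0.173]
 [-0.044  0.203 -0.978]]
[.655,.755,.4] [-34.8  100.18 -18.54]
```

Request:
step_arm([
  [8.5, -35, 100, -19, 0],
  [8.5, -35, 100, -19, 0],
  [8.5, -35, 100, -19, 0],
  [8.5, -35, 100, -19, 0],
  [8.5, -35, 100, -19, 0],
  [8.5, -35, 100, -19, 0],
  [8.5, -35, 100, -19, 0],
  [8.5, -35, 100, -19, 0],
])

```text
time: 6.85
tool_pos: [0.4842, 0.5733, 0.7208]
tcp_rot: [0.561, 2.971, 0.341]
wrist_force: [-0.4, -0.5, 0.3]
width: 0.997
grip_force: 0.0
```

```bash
python3 st.py;python3 w2t.py  "[.655,.755,0]" "[0,0,1]"
```

```text
6.85 [ 0.818  0.501  0.312  0.042  2.085 -0.354] [0.4842 0.5733 0.7208]
[[-0.927  0.348  0.138]
 [ 0.37   0.907  0.2  ]
 [-0.055  0.236 -0.97 ]]
[.655,.755,0] [-32.76  91.3   24.1 ]
[0,0,1] [ -5.52  23.63 -97.01]
```

Request:
step_arm([
  [8.5, -22, 69, -85, 0],
  [8.5, -22, 69, -85, 0],
  [8.5, -22, 69, -85, 0],
  [8.5, -22, 69, -85, 0],
  [8.5, -22, 69, -85, 0],
  [8.5, -22, 69, -85, 0],
  [8.5, -22, 69, -85, 0],
  [8.5, -22, 69, -85, 0],
  [8.5, -22, 69, -85, 0],
  [8.5, -22, 69, -85, 0],
  [8.5, -22, 69, -85, 0],
  [8.5, -22, 69, -85, 0],
])

```text
time: 8.05
tool_pos: [0.4543, 0.5386, 0.7675]
tcp_rot: [0.558, 2.949, 0.386]
wrist_force: [-0.0, -0.2, 0.3]
width: 0.995
grip_force: 0.0
```

```bash
python3 st.py;python3 w2t.py  "[.655,.755,0]" "[0,0,1]"
```

```text
8.05 [ 0.814  0.433  0.312  0.046  2.119 -0.354] [0.4543 0.5386 0.7675]
[[-0.926  0.343  0.16 ]
 [ 0.373  0.9    0.226]
 [-0.066  0.269 -0.961]]
[.655,.755,0] [-32.48  90.43  27.54]
[0,0,1] [ -6.58  26.89 -96.09]
```

```bash
cat > fk.py <<'E'
from h import *
from scipy.optimize import least_squares
D=[([1.16008778,.264690978,1.60525659,0,1.2737007,-.0368957960],[.24620354,.62770829,.19846738]),
([1.14,.256,.311,.002,2.55,-.055],[.16245743,.41450088,.84461118]),
([1.128,.181,.311,.005,2.612,-.064],[.13739189,.35034364,.87472083]),
([.75,.053,.312,.032,2.662,-.418],[.1796,.2089,.9148]),
([1.249,-.038,.312,-.119,2.662,-.06],[.063,.2018,.9371]),
([.807,.269,.406,.047,2.26,-.357],[.3651,.4376,.8155]),
([.818,.501,.312,.042,2.085,-.354],[.4842,.5733,.7208]),
([.814,.433,.312,.046,2.119,-.354],[.4543,.5386,.7675])]
ry=lambda a:R.from_rotvec([0,a,0]);rz=lambda a:R.from_rotvec([0,0,a])
def fk(q,p):
    A=rz(q[0]);B=A*ry(q[1]);C=B*ry(q[2]);E=C*rz(q[3])*ry(q[4])*rz(q[5])
    return A.apply([p[0],0,p[1]])+B.apply([0,0,p[2]])+C.apply([p[3],0,p[4]])+E.apply([0,0,p[5]]),E
f=least_squares(lambda p:np.concatenate([fk(np.array(q),p)[0]-x for q,x in D]+[1e-4*(p-.2)]),[0,.3,.4,0,.4,.25])
P=f.x
LO=np.array([-2.63,-.94,.31,-1.31,0,-2.55]);HI=np.array([2.63,2.18,2.57,4.45,2.66,2.55])
def ik(pos,Rt,seeds=60):
    best=[];rg=np.random.default_rng(0)
    for i in range(seeds):
        q0=rg.uniform(LO,HI)
        def e(q):
            x,E=fk(q,P);return np.concatenate([(x-pos)*5,(E.inv()*Rt).as_rotvec()])
        r=least_squares(e,q0,bounds=(LO,HI))
        if r.cost<1e-6 and not any(np.abs(r.x-b).max()<.02 for b in best): best.append(r.x)
    return best
if __name__=="__main__":
    print(P.round(4),abs(f.fun).max())
    s=bot.read_state();x,E=fk(s['q'],P);print(x-s['tool_pos'],(E.inv()*R.from_rotvec(s['tcp_rot'])).magnitude())
    z=R.from_rotvec(s['tcp_rot']).as_matrix()[:,2];print("tilt",np.degrees(np.arccos(-z[2])))
    y=np.cross(z,[0,0,1]);y/=np.linalg.norm(y)
    for sg in(1,-1):
        yy=sg*y;xx=np.cross(yy,z);Rt=R.from_matrix(np.stack([xx,yy,z],1));print("x",xx.round(3),"y",yy.round(3))
        tw=(R.from_rotvec(s['tcp_rot']).inv()*Rt).as_rotvec()[2];print("twist",np.degrees(tw))
        for hp in([.692,-.112,.075],[.56,-.263,.075]):
            print(hp,[b.round(2) for b in ik(np.array(hp),Rt,30)])
E
python3 fk.py
```

```text
[-0.0009  0.2825  0.5054 -0.0012  0.5673  0.4063] 0.025774920171971402
[ 0.01907466 -0.01451311  0.00125003] 1.5707963267948963
tilt 16.074458130988116
x [0.554 0.785 0.277] y [ 0.817 -0.576  0.   ]
twist 103.75441514483049
[0.692, -0.112, 0.075] [array([-0.31,  0.35,  1.76,  0.33,  0.97,  1.69])]
[0.56, -0.263, 0.075] [array([-0.62,  0.26,  1.88,  0.33,  1.03,  1.39])]
x [-0.554 -0.785 -0.277] y [-0.817  0.576 -0.   ]
twist -76.2455848551695
[0.692, -0.112, 0.075] [array([-0.31,  0.35,  1.76,  0.33,  0.97, -1.45])]
[0.56, -0.263, 0.075] [array([-0.62,  0.26,  1.88,  0.33,  1.03, -1.75])]
```

```bash
sed -i 's/B.apply(\[0,0,p\[2\]\])/B.apply([0,p[6],p[2]])/; s/\[0,.3,.4,0,.4,.25\]/[0,.3,.4,0,.4,.25,.02]/; s/\*rz(q\[5\])$/*rz(q[5]+SG*np.pi\/2)/; s/^ry=/SG=1\nry=/' fk.py
python3 fk.py
```

```text
[0.     0.2508 0.5124 0.0016 0.5661 0.3785 0.0249] 0.0003362552059792412
[ 3.98000802e-05  8.47479015e-06 -9.45979406e-05] 4.801926403614488e-16
tilt 16.074458130988116
x [0.554 0.785 0.277] y [ 0.817 -0.576  0.   ]
twist 103.75441514483049
[0.692, -0.112, 0.075] [array([-0.34,  0.35,  1.76,  0.33,  0.98,  0.1 ])]
[0.56, -0.263, 0.075] [array([-0.65,  0.26,  1.88,  0.33,  1.04, -0.21])]
x [-0.554 -0.785 -0.277] y [-0.817  0.576 -0.   ]
twist -76.2455848551695
[0.692, -0.112, 0.075] []
[0.56, -0.263, 0.075] []
```

Run:
```python
from h import *
# refine drawer frame: front head plane direction using box top
b=np.array([-.655,-.755,0]);
for nm in("side","top"):
    W=np.load(nm+"W.npy");w=W.reshape(-1,3)
    m=(w[:,2]>.222)&(w[:,2]<.36)&(w[:,0]>.6)&(w[:,0]<.9)&(w[:,1]<.12)&(w[:,1]>-.15)
    w=w[m]; d=w-np.array([.695,-.105,0])
    e=np.stack([d[:,:2]@[.655,.755],d[:,:2]@[-.755,.655],w[:,2]],1)
    o=e[np.argsort(e[:,0])]
    k=(o[:,0]<.13)
    for lo in np.arange(0,.14,.015):
        q=o[(o[:,0]>=lo)&(o[:,0]<lo+.015)]
        if len(q)>5: print(nm,round(lo,3),len(q),"y",np.percentile(q[:,1],[2,98]).round(3),"z",np.percentile(q[:,2],[2,98]).round(3))
# head front plane fit (side)
W=np.load("sideW.npy");
for nm,zl,zh in(("head",.145,.195),("front",.03,.125)):
    m=np.zeros(W.shape[:2],bool);m[200:285,320:395]=1
    w=W[m&(W[...,2]>zl)&(W[...,2]<zh)];t=w[:,:2]@[-.655,-.755];w=w[abs(t-np.median(t))<.012]
    for _ in range(3):
        A=np.c_[w[:,1],np.ones(len(w))];c=np.linalg.lstsq(A,w[:,0],rcond=None)[0];r=A@c-w[:,0];w=w[abs(r)<2.5*r.std()]
    n=np.array([-1,c[0]]);n/=np.linalg.norm(n);print(nm,len(w),"n",n,"off",n@w[:,:2].mean(0), w.mean(0), r.std(), "extent",np.percentile(w[:,:2]@[-n[1],n[0]],[1,99]))
```

```text
side 0.075 414 y [-0.049 -0.016] z [0.223 0.298]
side 0.09 235 y [-0.054 -0.011] z [0.226 0.299]
side 0.105 72 y [-0.054 -0.013] z [0.253 0.298]
side 0.12 10 y [-0.041 -0.023] z [0.296 0.298]
top 0.075 140 y [-0.04  -0.011] z [0.226 0.3  ]
top 0.09 239 y [-0.048 -0.005] z [0.226 0.3  ]
top 0.105 206 y [-0.047 -0.006] z [0.225 0.3  ]
top 0.12 45 y [-0.04  -0.014] z [0.232 0.3  ]
top 0.135 26 y [-0.038 -0.024] z [0.229 0.294]
head 1156 n [-0.64351689 -0.76543191] off -0.39290282740182786 [ 0.71307964 -0.08619443  0.17074199] 0.0022590741606966867 extent [0.51902113 0.67808115]
front 1529 n [-0.64836593 -0.76132885] off -0.4028641783726544 [ 0.71724549 -0.08166427  0.08198724] 0.001942872330319317 extent [0.52174016 0.66996174]
```

```bash
python3 w2t.py "np.array([.655,-.155,.23])-s['tool_pos']"
```

```text
np.array([.655,-.155,.23])-s['tool_pos'] [-40.9  -69.98  39.15]
```

Request:
step_arm([
  [5, -2, -4, 2, 8],
  [5, -4, -8, 4, 16],
  [5, -7, -12, 6, 24],
  [5, -9, -16, 9, 32],
  [5, -11, -20, 11, 40],
  [5, -14, -24, 13, 48],
  [5, -16, -28, 15, 56],
  [5, -18, -32, 18, 64],
  [5, -21, -36, 20, 72],
  [5, -23, -40, 22, 80],
  [5, -25, -44, 24, 88],
  [5, -28, -48, 26, 96],
  [5, -30, -52, 29, 103.8],
  [5, -32, -56, 31, 103.8],
  [5, -35, -60, 33, 103.8],
  [5, -37, -64, 35, 103.8],
  [5, -39, -67, 37, 103.8],
  [5, -40.9, -70, 39, 103.8],
  [5, -40.9, -70, 39, 103.8],
  [5, -40.9, -70, 39, 103.8],
])

```text
time: 10.05
tool_pos: [0.6535, -0.1565, 0.2278]
tcp_rot: [-2.653, -1.369, -0.369]
wrist_force: [-0.6, 0.0, 0.2]
width: 0.587
grip_force: 0.0
```

```bash
python3 - <<'E'
from h import *
p,d,W,c=cam("wrist");save("w1",p,1.5);np.save("wW",W)
E
python3 st.py;python3 w2t.py "np.array([.693,-.106,.070])-s['tool_pos']"
```

```text
10.1 [-0.425  0.193  1.661  0.292  1.249  0.104] [ 0.6543 -0.1553  0.2302]
[[ 0.556  0.816  0.158]
 [ 0.784 -0.578  0.228]
 [ 0.277 -0.003 -0.961]]
np.array([.693,-.106,.070])-s['tool_pos'] [ 1.58  0.37 17.13]
```

View pics/w1.png

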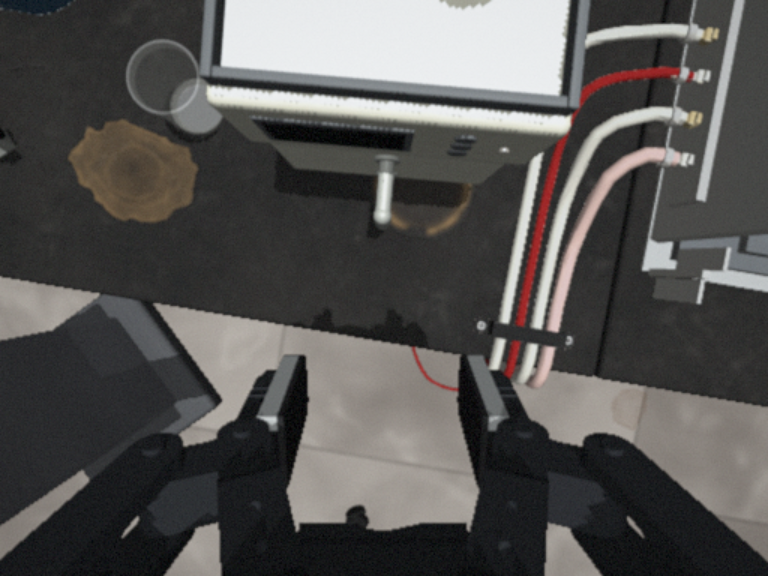

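Run:
```python
from h import *
W=np.load("wW.npy");n=np.array([-.646,-.763]);t=np.array([.763,-.646])
for v in range(104,152,4):
    print(v,[(u,*(np.r_[W[v,u,:2]@n,W[v,u,:2]@t,W[v,u,2]]).round(3).tolist()) for u in (250,254,257,260)])
# lateral extent of drawer & head plane
for (u,v) in[(170,80),(200,92),(300,95),(340,98),(215,110),(300,115)]: print(u,v,W[v,u].round(3),(W[v,u,:2]@n).round(3),(W[v,u,:2]@t).round(3))
m=(abs(W[...,2]-.205)<.004);q=W[m][:,:2]
print("top: out",np.percentile(q@n,[50,99,99.8]),"lat",np.percentile(q@t,[.2,1,99,99.8]))
```

```text
104 [(250, -0.4, 0.586, 0.107), (254, -0.4, 0.59, 0.111), (257, -0.4, 0.593, 0.112), (260, -0.4, 0.596, 0.111)]
108 [(250, -0.401, 0.585, 0.082), (254, -0.397, 0.59, 0.107), (257, -0.397, 0.593, 0.106), (260, -0.397, 0.596, 0.107)]
112 [(250, -0.402, 0.585, 0.06), (254, -0.393, 0.59, 0.107), (257, -0.393, 0.593, 0.107), (260, -0.393, 0.596, 0.107)]
116 [(250, -0.399, 0.585, 0.052), (254, -0.389, 0.591, 0.106), (257, -0.389, 0.594, 0.107), (260, -0.39, 0.597, 0.106)]
120 [(250, -0.403, 0.583, -0.001), (254, -0.385, 0.591, 0.106), (257, -0.385, 0.594, 0.109), (260, -0.386, 0.597, 0.106)]
124 [(250, -0.398, 0.584, -0.001), (254, -0.381, 0.591, 0.108), (257, -0.382, 0.594, 0.107), (260, -0.382, 0.597, 0.105)]
128 [(250, -0.392, 0.584, 0.001), (254, -0.377, 0.592, 0.107), (257, -0.378, 0.595, 0.106), (260, -0.379, 0.597, 0.103)]
132 [(250, -0.387, 0.585, 0.002), (254, -0.374, 0.592, 0.107), (257, -0.374, 0.595, 0.106), (260, -0.375, 0.598, 0.103)]
136 [(250, -0.37, 0.588, 0.105), (254, -0.37, 0.592, 0.109), (257, -0.37, 0.595, 0.107), (260, -0.383, 0.598, 0.0)]
140 [(250, -0.366, 0.589, 0.105), (254, -0.366, 0.593, 0.108), (257, -0.366, 0.596, 0.108), (260, -0.378, 0.598, -0.002)]
144 [(250, -0.362, 0.589, 0.107), (254, -0.362, 0.593, 0.108), (257, -0.362, 0.596, 0.107), (260, -0.363, 0.599, 0.105)]
148 [(250, -0.359, 0.589, 0.094), (254, -0.358, 0.593, 0.106), (257, -0.359, 0.596, 0.105), (260, -0.367, 0.599, 0.001)]
170 80 [ 0.66  -0.042  0.188] -0.395 0.531
200 92 [ 0.673 -0.053  0.163] -0.394 0.548
300 95 [ 0.733 -0.103  0.174] -0.396 0.626
340 98 [ 0.756 -0.122  0.176] -0.395 0.656
215 110 [ 0.675 -0.045  0.055] -0.401 0.545
300 115 [ 0.748 -0.107  0.069] -0.401 0.64
top: out [-0.42495334 -0.39650441 -0.39595285] lat [0.51465108 0.51835572 0.66861754 0.67237446]
```

Request:
step_arm([
  [5, 0.4, 0, 5, 0],
  [5, 0.8, 0, 9, 0],
  [5, 1.2, 0, 13, 0],
  [5, 1.4, 0, 15.5, 0],
  [5, 1.4, 0, 17.1, 0],
  [5, 1.4, 0, 17.1, 0],
  [0, 1.4, 0, 17.1, 0],
  [0, 1.4, 0, 17.1, 0],
  [0, 1.4, 0, 17.1, 0],
  [0, 1.4, 0, 17.1, 0],
  [0, 1.4, 0, 17.1, 0],
], force=60)

```text
time: 11.2
tool_pos: [0.6892, -0.105, 0.0735]
tcp_rot: [-2.652, -1.375, -0.375]
wrist_force: [-7.7, 2.1, 7.3]
width: 0.038
grip_force: 48.1
```

Request:
step_arm([
  [0, 0, 0, 0, 0],
  [0, 0, 0, 0, 0],
])

```text
time: 11.4
tool_pos: [0.692, -0.1069, 0.0754]
tcp_rot: [-2.657, -1.377, -0.382]
wrist_force: [-2.2, -0.4, 8.4]
width: -0.004
grip_force: 4.2
```

```bash
python3 - <<'E'
from h import *
p,d,W,c=cam("wrist");save("w2",p[120:384,120:400],2);np.save("wW",W)
E
python3 st.py
```

```text
11.45 [-0.334  0.346  1.768  0.33   0.968  0.1  ] [ 0.6921 -0.107   0.0754]
[[ 0.553  0.816  0.165]
 [ 0.785 -0.577  0.225]
 [ 0.279  0.005 -0.96 ]]
```

View pics/w2.png

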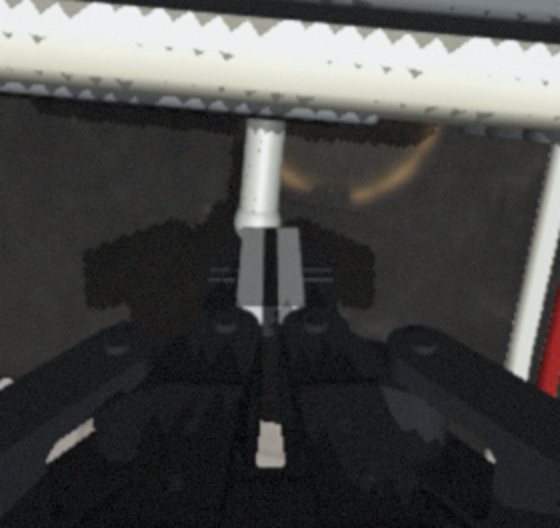

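Request:
step_arm([
  [5, -0.5, 0, -2, 0],
  [5, -0.5, 0, -2, 0],
  [5, -0.5, 0, -2, 0],
  [5, -0.5, 0, -2, 0],
])

```text
time: 11.85
tool_pos: [0.6838, -0.1141, 0.0885]
tcp_rot: [-2.654, -1.375, -0.375]
wrist_force: [-0.3, 0.2, -0.1]
width: 0.586
grip_force: 0.0
```

Run:
```python
from h import *
s=bot.read_state()
p,d,W,c=cam("wrist");M=R.from_rotvec(s['tcp_rot']).as_matrix();print(s['tool_pos'],s['wrist_force'])
n=np.array([-.646,-.763]);t=np.array([.763,-.646])
off=W[...,:2]@n;lat=W[...,:2]@t
m=(W[...,2]>.085)&(W[...,2]<.115)&(abs(lat-.594)<.02)&(off>-.392)&(off<-.34)
T=(W[m]-s['tool_pos'])@M
print(m.sum(),"off",np.percentile(off[m],[1,5,50,95,99]),"lat",np.percentile(lat[m],[2,50,98]))
e=off[m]
for a in np.arange(-.39,-.345,.005):
    k=(e>=a)&(e<a+.005)
    if k.sum()>3: print(round(a,3),k.sum(),lat[m][k].min().round(4),lat[m][k].max().round(4),"z",np.median(W[m][k][:,2]).round(3),"tool",np.median(T[k],0).round(4))
print("tcp off,lat",s['tool_pos'][:2]@n,s['tool_pos'][:2]@t)
save("w3",p[100:384,120:400],2)
```

```text
[ 0.68377829 -0.11413211  0.08845487] [-0.34570827  0.17801234 -0.06099823]
1025 off [-0.39170709 -0.3905307  -0.3766939  -0.36352573 -0.36190825] lat [0.58860058 0.59347404 0.59836427]
-0.39 166 0.5885 0.5985 z 0.107 tool [ 0.0366  0.001  -0.0086]
-0.385 167 0.5887 0.5984 z 0.107 tool [ 0.0318  0.0002 -0.01  ]
-0.38 164 0.5885 0.5985 z 0.107 tool [ 0.0271 -0.0003 -0.0113]
-0.375 165 0.5886 0.5984 z 0.107 tool [ 0.0223 -0.0003 -0.0126]
-0.37 198 0.5878 0.5991 z 0.108 tool [ 0.0176 -0.0008 -0.0147]
-0.365 95 0.5882 0.5987 z 0.107 tool [ 0.0137 -0.0014 -0.0151]
tcp off,lat -0.3546379771498487 0.595452181712
```

View pics/w3.png

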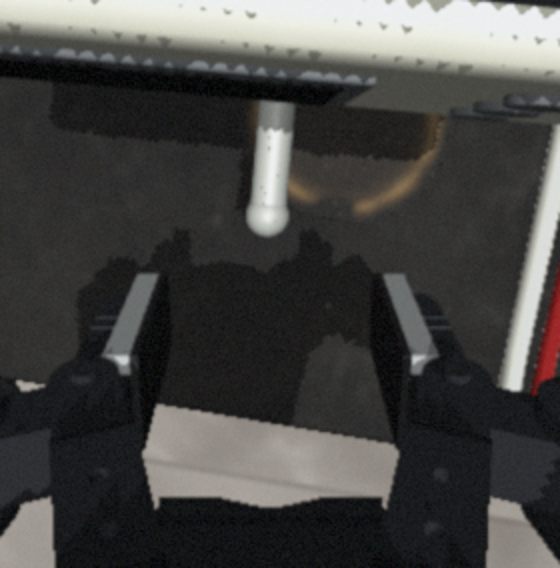

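Request:
step_arm([
  [5, 0.5, -0.1, 1.2, 0],
  [5, 0.9, -0.1, 2.5, 0],
  [5, 0.9, -0.1, 2.5, 0],
  [0, 0.9, -0.1, 2.5, 0],
  [0, 0.9, -0.1, 2.5, 0],
  [0, 0.9, -0.1, 2.5, 0],
  [0, 0.9, -0.1, 2.5, 0],
  [0, 0.9, -0.1, 2.5, 0],
], force=60)

```text
time: 12.7
tool_pos: [0.6922, -0.1009, 0.0676]
tcp_rot: [-2.654, -1.375, -0.375]
wrist_force: [-0.2, 0.1, 0.2]
width: 0.09
grip_force: 58.6
```

Request:
step_arm([
  [0, 0, 0, 0, 0],
  [0, -0.95, -0.1, -0.3, 0],
])

```text
time: 12.9
tool_pos: [0.6866, -0.1074, 0.0676]
tcp_rot: [-2.654, -1.375, -0.378]
wrist_force: [3.4, 2.6, -1.8]
width: 0.091
grip_force: 59.3
```

Request:
step_arm([
  [0, -1.4, -0.13, -0.41, 0],
  [0, -3.3, -0.3, -0.97, 0],
  [0, -5.3, -0.47, -1.52, 0],
  [0, -7.2, -0.65, -2.1, 0],
  [0, -9.1, -0.8, -2.6, 0],
  [0, -11, -1.0, -3.2, 0],
  [0, -13, -1.15, -3.7, 0],
  [0, -14.8, -1.33, -4.3, 0],
  [0, -16.3, -1.46, -4.7, 0],
  [0, -16.8, -1.5, -4.8, 0],
])

```text
time: 13.9
tool_pos: [0.5713, -0.243, 0.0675]
tcp_rot: [-2.654, -1.373, -0.375]
wrist_force: [-0.1, 5.4, 5.1]
width: 0.094
grip_force: 60.0
```

Request:
step_arm([
  [0, -0.5, -0.04, -0.14, 0],
  [0, -0.9, -0.08, -0.26, 0],
  [0, -1.2, -0.1, -0.34, 0],
  [0, -1.2, -0.1, -0.34, 0],
])

```text
time: 14.3
tool_pos: [0.5665, -0.2486, 0.0675]
tcp_rot: [-2.651, -1.371, -0.382]
wrist_force: [6.6, 12.3, 1.0]
width: 0.093
grip_force: 59.4
```

Request:
step_arm([
  [0, -0.5, -0.04, -0.14, 0],
  [0, -0.8, -0.07, -0.23, 0],
  [0, -0.8, -0.07, -0.23, 0],
])

```text
time: 14.6
tool_pos: [0.5664, -0.2486, 0.0677]
tcp_rot: [-2.646, -1.365, -0.398]
wrist_force: [29.1, 30.7, -9.5]
width: 0.092
grip_force: 58.5
```

Request:
step_arm([
  [0, 1.2, 0.1, 0.35, 0],
  [5, 1.2, 0.1, 0.35, 0],
  [5, 1.2, 0.1, 0.35, 0],
  [5, 1.2, 0.1, 0.35, 0],
  [5, 1.0, 0.1, -3, 0],
  [5, 0.7, 0.1, -8, 0],
  [5, 0.5, 0.1, -13, 0],
  [5, 0.5, 0.1, -18, 0],
])

```text
time: 15.4
tool_pos: [0.5326, -0.2974, 0.2425]
tcp_rot: [-2.656, -1.373, -0.374]
wrist_force: [0.6, -0.3, -0.4]
width: 0.584
grip_force: 0.0
```

```bash
python3 st.py; python3 w2t.py "np.array([.2,-.55,.7])-s['tool_pos']" "np.array([-.35,-.50,.72])-s['tool_pos']"
python3 - <<'E'
from fk import *
s=bot.read_state();Rt=R.from_rotvec(s['tcp_rot'])
for tw in (0,-60,-90,-120,-180,60,90):
    print(tw,[b.round(2) for b in ik(np.array([-.35,-.5,.72]),Rt*rz(np.radians(tw)),25)])
E
```

```text
15.4 [-0.722  0.122  1.72   0.286  1.34  -0.177] [ 0.5326 -0.2974  0.2425]
[[ 0.556  0.816  0.159]
 [ 0.784 -0.578  0.226]
 [ 0.276 -0.    -0.961]]
np.array([.2,-.55,.7])-s['tool_pos'] [-25.66 -12.55 -54.97]
np.array([-.35,-.50,.72])-s['tool_pos'] [-51.75 -60.32 -64.52]
0 []
-60 []
-90 []
-120 []
-180 []
60 []
90 []
```

Run:
```python
from fk import *
s=bot.read_state();Rt=R.from_rotvec(s['tcp_rot'])
for p in ([-.258,-.369,.72],[-.23,-.33,.75],[-.29,-.41,.65],[0,-.5,.65]):
    print(p,[b.round(2) for b in ik(np.array(p),Rt,25)], (Rt.as_matrix().T@(np.array(p)-s['tool_pos'])*100).round(1))
```

```text
[-0.258, -0.369, 0.72] [array([-2.23,  0.18,  0.76, -0.02,  2.47, -1.62])] [-36.4 -60.4 -60.1]
[-0.23, -0.33, 0.75] [array([-2.23,  0.13,  0.76, -0.02,  2.53, -1.63])] [-30.9 -60.4 -61.7]
[-0.29, -0.41, 0.65] [array([-2.23,  0.2 ,  0.88, -0.02,  2.33, -1.62])] [-43.3 -60.6 -54.8]
[0, -0.5, 0.65] [array([-1.72,  0.16,  0.93,  0.17,  2.29, -1.  ])] [-34.2 -31.8 -52.2]
```

Request:
step_arm([
  [5, -2.4, -2.2, -3.7, 0],
  [5, -4.9, -4.5, -7.4, 0],
  [5, -7.3, -6.8, -11.2, 0],
  [5, -9.8, -9.1, -14.9, 0],
  [5, -12.2, -11.4, -18.6, 0],
  [5, -14.7, -13.6, -22.4, 0],
  [5, -17.1, -15.9, -26.1, 0],
  [5, -19.5, -18.2, -29.8, 0],
  [5, -22, -20.4, -33.6, 0],
  [5, -24.4, -22.7, -37.3, 0],
  [5, -26.9, -25, -41, 0],
  [5, -29.3, -27.3, -44.7, 0],
  [5, -31.8, -29.5, -48.5, 0],
  [5, -34.2, -31.8, -52.2, 0],
  [5, -34.6, -36.6, -53.5, 0],
  [5, -35, -41.4, -54.8, 0],
  [5, -35.3, -46.2, -56.2, 0],
  [5, -35.7, -51, -57.5, 0],
  [5, -36, -55.7, -58.8, 0],
  [5, -36.4, -60.4, -60.1, 0],
])

```text
time: 17.4
tool_pos: [-0.2593, -0.3675, 0.7188]
tcp_rot: [-2.656, -1.373, -0.373]
wrist_force: [-0.2, -0.7, -0.1]
width: 0.586
grip_force: 0.0
```

```bash
python3 st.py; python3 w2t.py "[.577,.816,0]" "[0,0,1]"
```

```text
17.4 [-2.23   0.181  0.77  -0.02   2.47  -1.627] [-0.2593 -0.3675  0.7188]
[[ 0.556  0.816  0.159]
 [ 0.784 -0.578  0.225]
 [ 0.276 -0.    -0.961]]
[.577,.816,0] [96.07 -0.12 27.54]
[0,0,1] [ 2.756e+01 -5.000e-02 -9.613e+01]
```

Request:
step_arm([
  [5, 8, 0, -14, 0],
  [5, 20, 0, -28, 0],
  [5, 76, 0, -82, 0],
  [5, 76, 0, -82, 0],
  [5, 76, 0, -82, 0],
  [5, 76, 0, -82, 0],
  [5, 76, 0, -82, 0],
  [5, 76, 0, -82, 0],
  [5, 76, 0, -82, 0],
  [5, 76, 0, -82, 0],
])

```text
time: 18.4
tool_pos: [-0.152, -0.2041, 0.8199]
tcp_rot: [-2.673, -1.384, -0.319]
wrist_force: [0.3, -0.4, 0.3]
width: 0.586
grip_force: 0.0
```

```bash
python3 st.py; python3 w2t.py "[.577,.816,0]" "[0,0,1]"
```

```text
18.4 [-2.271 -0.058  0.777 -0.055  2.662 -1.702] [-0.152  -0.2041  0.8199]
[[ 0.561  0.817  0.133]
 [ 0.793 -0.577  0.197]
 [ 0.238 -0.005 -0.971]]
[.577,.816,0] [9.707e+01 9.000e-02 2.378e+01]
[0,0,1] [ 23.79  -0.55 -97.13]
```

Request:
step_arm([
  [5, 24, 0, -97, 0],
  [5, 24, 0, -97, 0],
  [5, 24, 0, -97, 0],
  [5, 24, 0, -97, 0],
  [5, 24, 0, -97, 0],
  [5, 24, 0, -97, 0],
  [5, 24, 0, -97, 0],
  [5, 24, 0, -97, 0],
  [5, 24, 0, -97, 0],
  [5, 24, 0, -97, 0],
])

```text
time: 19.4
tool_pos: [-0.1807, -0.2107, 0.8327]
tcp_rot: [-2.685, -1.394, -0.263]
wrist_force: [0.2, 0.7, -0.8]
width: 0.588
grip_force: 0.0
```

```bash
python3 st.py; python3 w2t.py "[.577,.816,0]" "[0,0,1]"
```

```text
19.4 [-2.316 -0.007  0.684 -0.086  2.662 -1.775] [-0.1807 -0.2107  0.8327]
[[ 0.565  0.819  0.105]
 [ 0.801 -0.574  0.172]
 [ 0.201 -0.013 -0.98 ]]
[.577,.816,0] [97.9   0.39 20.07]
[0,0,1] [ 20.09  -1.31 -97.95]
```

Request:
step_arm([
  [5, 79, 0, -86, 0],
  [5, 79, 0, -86, 0],
  [5, 79, 0, -86, 0],
  [5, 79, 0, -86, 0],
  [5, 79, 0, -86, 0],
  [5, 79, 0, -86, 0],
  [5, 79, 0, -86, 0],
  [5, 79, 0, -86, 0],
])

```text
time: 20.2
tool_pos: [-0.1442, -0.0648, 0.841]
tcp_rot: [-2.683, -1.399, -0.205]
wrist_force: [-0.2, 0.0, -0.7]
width: 0.586
grip_force: 0.0
```

```bash
python3 st.py; python3 w2t.py "[.577,.816,0]" "[0,0,1]"
```

```text
20.2 [-2.628 -0.226  0.835 -0.226  2.662 -2.213] [-0.1442 -0.0648  0.841 ]
[[ 0.567  0.821  0.069]
 [ 0.806 -0.57   0.158]
 [ 0.169 -0.034 -0.985]]
[.577,.816,0] [98.5   0.88 16.87]
[0,0,1] [ 16.9   -3.37 -98.5 ]
```

Run:
```python
from fk import *
s=bot.read_state();Rt=R.from_rotvec(s['tcp_rot']);M=Rt.as_matrix()
for r,z in ((.4,.85),(.45,.82),(.5,.78),(.45,.78)):
    p=np.array([-.4*r,-.914*r,z])
    print(r,z,[b.round(2) for b in ik(p,Rt,20)], (M.T@(p-s['tool_pos'])*100).round(1))
```

```text
0.4 0.85 [] [-25.   15.8  -5.7]
0.45 0.82 [] [-30.3  16.9  -3.6]
0.5 0.78 [array([-2.03,  0.38,  0.33, -0.01,  2.6 , -1.43])] [-35.8  18.   -0.6]
0.45 0.78 [array([-2.03,  0.23,  0.55, -0.01,  2.54, -1.43])] [-31.   17.    0.3]
```

Request:
step_arm([
  [5, -4.4, 2.2, 0, 0],
  [5, -8.9, 4.5, -0.1, 0],
  [5, -13.4, 6.8, -0.2, 0],
  [5, -17.9, 9, -0.3, 0],
  [5, -22.4, 11.3, -0.4, 0],
  [5, -26.8, 13.5, -0.4, 0],
  [5, -31.3, 15.8, -0.5, 0],
  [5, -35.8, 18, -0.6, 0],
  [5, -35.8, 18, -0.6, 0],
  [5, 31, 5, -69, 0],
  [5, 31, 5, -69, 0],
  [5, 31, 5, -69, 0],
  [5, 31, 5, -69, 0],
  [5, 31, 5, -69, 0],
  [5, 31, 5, -69, 0],
])

```text
time: 21.7
tool_pos: [-0.1662, -0.3686, 0.8447]
tcp_rot: [-2.729, -1.422, -0.103]
wrist_force: [-0.5, 0.1, -0.6]
width: 0.586
grip_force: 0.0
```

```bash
python3 st.py
```

```text
21.7 [-2.044  0.259  0.312 -0.027  2.662 -1.458] [-0.1662 -0.3686  0.8447]
[[ 0.572  0.82   0.03 ]
 [ 0.816 -0.572  0.087]
 [ 0.088 -0.025 -0.996]]
```

Request:
step_arm([
  [5, 59, -12, -61, 0],
  [5, 59, -12, -61, 0],
  [5, 59, -12, -61, 0],
  [5, 59, -12, -61, 0],
  [5, 59, -12, -61, 0],
  [5, 59, -12, -61, 0],
])

```text
time: 22.3
tool_pos: [-0.1559, -0.3165, 0.8765]
tcp_rot: [-2.767, -1.443, 0.008]
wrist_force: [0.1, 1.2, -0.8]
width: 0.584
grip_force: 0.0
```

```bash
python3 st.py
python3 - <<'E'
from fk import *
s=bot.read_state();Rt=R.from_rotvec(s['tcp_rot']);M=Rt.as_matrix()
for p in ([.36,.31,.30],[.3,-.3,.5]):
  p=np.array(p);print((M.T@(p-s['tool_pos'])*100).round(1))
  for tw in (0,-118,62): print(tw,[b.round(2) for b in ik(p,Rt*rz(np.radians(tw)),12)])
E
```

```text
22.3 [-2.078  0.175  0.312 -0.044  2.662 -1.507] [-0.1559 -0.3165  0.8765]
[[ 0.572  0.82  -0.014]
 [ 0.82  -0.572  0.016]
 [ 0.005 -0.021 -1.   ]]
[80.6  7.7 57.9]
0 [array([ 0.64, -0.17,  1.87,  0.02,  1.44,  1.25])]
-118 [array([ 0.64, -0.17,  1.87,  0.02,  1.44, -0.81])]
62 [array([ 0.64, -0.17,  1.87,  0.02,  1.44,  2.33])]
[27.2 37.2 37. ]
0 [array([-0.84, -0.24,  1.57,  0.  ,  1.83, -0.24])]
-118 [array([-0.84, -0.24,  1.57,  0.  ,  1.83, -2.29])]
62 [array([-0.84, -0.24,  1.57,  0.  ,  1.83,  0.85])]
```

Request:
step_arm([
  [6, 1.8, 2.6, 2.5, 0],
  [7, 4, 5.6, 5.5, 0],
  [8.5, 6.3, 8.7, 8.6, 0],
  [8.5, 8.6, 11.8, 11.7, 0],
  [8.5, 10.9, 15, 14.8, 0],
  [8.5, 13.3, 18, 18, 0],
  [8.5, 15.6, 21.2, 21, 0],
  [8.5, 18, 24.5, 24.3, 0],
  [8.5, 20.2, 27.6, 27.5, -6],
  [8.5, 22.6, 30.8, 30.6, -14],
  [8.5, 25, 34, 33.8, -22],
  [8.5, 27.2, 37.2, 37, -30],
])

```text
time: 23.5
tool_pos: [0.2978, -0.2997, 0.5011]
tcp_rot: [-2.291, -2.116, -0.0]
wrist_force: [-1.5, -0.8, 0.5]
width: 0.992
grip_force: 0.0
```

```bash
python3 st.py; python3 w2t.py "np.array([.36,.31,.30])-s['tool_pos']"
```

```text
23.5 [-0.847 -0.237  1.572 -0.     1.829 -0.768] [ 0.2978 -0.2997  0.5011]
[[ 0.079  0.997 -0.016]
 [ 0.997 -0.079  0.017]
 [ 0.016 -0.017 -1.   ]]
np.array([.36,.31,.30])-s['tool_pos'] [60.95  1.73 21.04]
```

Request:
step_arm([
  [8.5, 4.7, 0.1, 1.6, -8],
  [8.5, 9.4, 0.3, 3.2, -16],
  [8.5, 14, 0.4, 4.8, -24],
  [8.5, 18.7, 0.5, 6.5, -32],
  [8.5, 23.4, 0.7, 8, -40],
  [8.5, 28, 0.8, 9.7, -48],
  [8.5, 32.8, 0.9, 11.3, -56],
  [8.5, 37.5, 1.1, 12.9, -64],
  [8.5, 42.2, 1.2, 14.5, -72],
  [8.5, 46.9, 1.3, 16.2, -80],
  [8.5, 51.5, 1.5, 17.8, -83],
  [8.5, 56.2, 1.6, 19.4, -83],
  [8.5, 61, 1.7, 21, -83],
  [8.5, 61, 1.7, 21, -83],
])

```text
time: 24.9
tool_pos: [0.3605, 0.3128, 0.2971]
tcp_rot: [-0.316, -3.103, -0.016]
wrist_force: [-1.3, 0.1, 0.6]
width: 0.998
grip_force: 0.0
```

```bash
cat > col.py <<'E'
from h import *
s=bot.read_state()
p,d,W,c=cam("wrist");M=R.from_rotvec(s['tcp_rot']).as_matrix()
m=((W[...,2]>.012)&(W[...,2]<.05)&(np.hypot(W[...,0]-.39,W[...,1]-.32)<.12)).astype(np.uint8)
cs=sorted(cv2.findContours(m,0,2)[0],key=cv2.contourArea)[::-1][:3]
for k in cs:
    mm=np.zeros_like(m);cv2.drawContours(mm,[k],-1,1,-1);q=W[(mm>0)&(m>0)]
    r=cv2.minAreaRect(q[:,:2].astype(np.float32));(a,b),(w,h),an=r
    az=an if w>h else an+90
    print(len(q),"ctr",(a,b),(w,h),"az",az,"ztop",np.percentile(q[:,2],95))
print(s['tool_pos'],M.round(3).tolist())
save("c1",p,1.2)
E
python3 col.py; python3 st.py|head -1
```

```text
2173 ctr (0.3813938498497009, 0.3233664631843567) (0.03995051234960556, 0.1496005356311798) az 166.38355255126953 ztop 0.03551511962761263
744 ctr (0.4307210147380829, 0.4166910648345947) (0.033727049827575684, 0.05787380039691925) az 169.26004791259766 ztop 0.01850143685797979
636 ctr (0.4776837229728699, 0.37297630310058594) (0.030244337394833565, 0.06030571460723877) az 121.13050651550293 ztop 0.047931027711742125
[0.36053157 0.31276659 0.2971075 ] [[-0.979, 0.201, -0.022], [0.201, 0.979, 0.012], [0.024, 0.008, -1.0]]
24.95 [ 0.642 -0.161  1.87   0.021  1.442 -0.728] [0.3609 0.3107 0.2985]
```

View pics/c1.png

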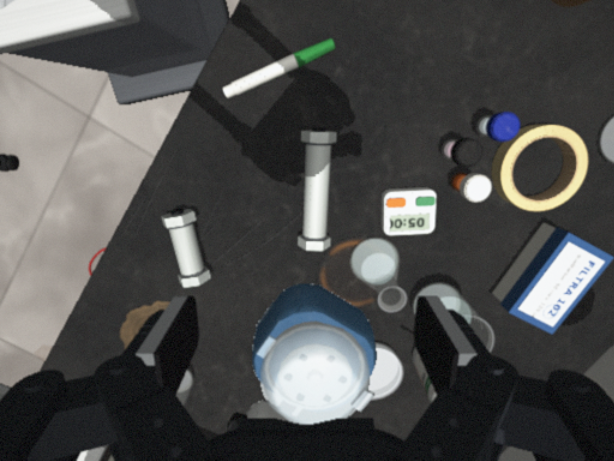

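Request:
step_arm([
  [8.5, -3, 1.2, 4.5, 2],
  [8.5, -3.2, 1.4, 9.5, 2],
  [8.5, -3.2, 1.4, 14.5, 2],
  [8.5, -3.2, 1.4, 19.5, 2],
  [8.5, -3.2, 1.4, 24, 2],
  [8.5, -3.2, 1.4, 27.5, 2],
  [8.5, -3.2, 1.4, 29.2, 2],
  [8.5, -3.2, 1.4, 29.7, 2],
  [8.5, -3.2, 1.4, 29.7, 2],
], force=60)

```text
time: 25.85
tool_pos: [0.3923, 0.3201, 0.0046]
tcp_rot: [-0.38, -3.101, -0.02]
wrist_force: [0.3, 0.5, -0.1]
width: 1.001
grip_force: 0.0
```

Request:
step_arm([
  [2, -3.2, 1.4, 0, 0],
  [2, 0, 0, 0, 0],
])

```text
time: 26.05
tool_pos: [0.4015, 0.3249, 0.0073]
tcp_rot: [-0.384, -3.11, -0.031]
wrist_force: [-0.7, 0.1, 0.8]
width: 0.688
grip_force: 0.0
```

Request:
step_arm([
  [4.5, 0, 0, 0, 0],
  [2, 0, 0, 0, 0],
  [2, 0, 0, 0, 0],
  [2, 0, 0, 0, 0],
  [2, 0, 0, 0, 0],
  [2, 0, 0, 0, 0],
], force=60)

```text
time: 26.65
tool_pos: [0.3927, 0.3215, 0.0054]
tcp_rot: [-0.378, -3.103, -0.023]
wrist_force: [-0.0, 1.1, -0.2]
width: 0.233
grip_force: 0.0
```

```bash
sed -i 's/save("c1",p,1.2)/save("c2",p,1.2)/' col.py; python3 col.py; python3 st.py
```

```text
14863 ctr (0.38123437762260437, 0.32513418793678284) (0.040751080960035324, 0.1469106823205948) az 167.19102478027344 ztop 0.036197276677088205
4644 ctr (0.4308508038520813, 0.4171904921531677) (0.03459532931447029, 0.05772342160344124) az 170.3537139892578 ztop 0.01861160602399261
303 ctr (0.4883813261985779, 0.3560447096824646) (0.006600971799343824, 0.018680663779377937) az 149.62559509277344 ztop 0.04564452850569395
[0.39272685 0.32145667 0.00537039] [[-0.971, 0.24, -0.014], [0.24, 0.971, 0.016], [0.017, 0.012, -1.0]]
26.7 [ 0.621  0.159  2.129  0.028  0.856 -0.725] [0.3926 0.3214 0.0052]
[[-0.971  0.24  -0.014]
 [ 0.24   0.971  0.016]
 [ 0.017  0.012 -1.   ]]
```

View pics/c2.png

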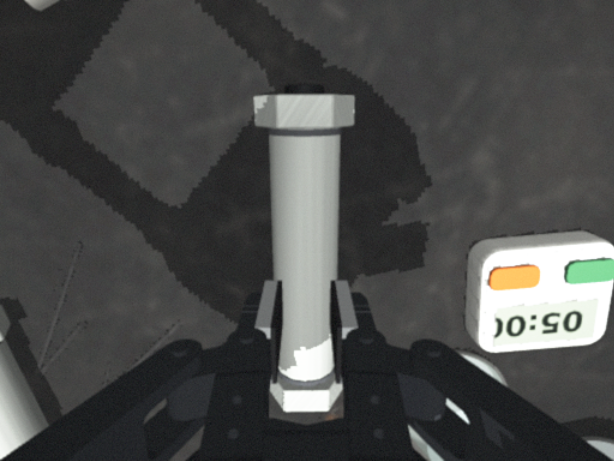

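Request:
step_arm([
  [0, 0, 0, 0, 0],
  [0, 0, 0, 0, 0],
  [0, 0, 0, 0, 0],
], force=60)

```text
time: 27.0
tool_pos: [0.3922, 0.3212, 0.0049]
tcp_rot: [-0.378, -3.102, -0.021]
wrist_force: [-0.4, -0.5, 0.7]
width: 0.0
grip_force: 0.0
```

```bash
sed -i 's/save("c2",p,1.2)/save("c3",p,1.2)/' col.py; python3 col.py; python3 st.py
```

```text
10354 ctr (0.3536986708641052, 0.33024007081985474) (0.04099586233496666, 0.09082421660423279) az 165.23188018798828 ztop 0.03694625771395501
4647 ctr (0.43101924657821655, 0.4168699383735657) (0.034385018050670624, 0.057786017656326294) az 169.51779174804688 ztop 0.01861656642312252
479 ctr (0.4668949842453003, 0.3945644199848175) (0.02609594725072384, 0.005641666240990162) az 55.41502380371094 ztop 0.023754938316397967
[0.39221049 0.32122456 0.00487097] [[-0.971, 0.24, -0.014], [0.24, 0.971, 0.016], [0.018, 0.012, -1.0]]
27.05 [ 0.621  0.159  2.129  0.028  0.856 -0.725] [0.3922 0.3212 0.0049]
[[-0.971  0.24  -0.014]
 [ 0.24   0.971  0.016]
 [ 0.018  0.012 -1.   ]]
```

View pics/c3.png

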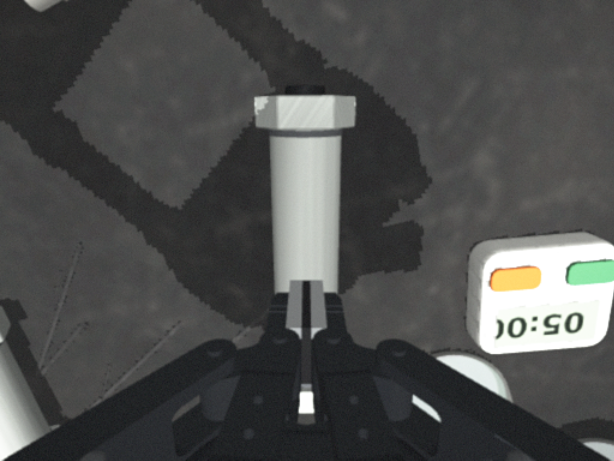

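Run:
```python
from h import *
s=bot.read_state();p,d,W,c=cam("wrist");M=R.from_rotvec(s['tcp_rot']).as_matrix()
T=(W-s['tool_pos'])@M
for v in range(225,275,5):
    print(v,d[v,[240,250,255,260,268]].round(3),T[v,250].round(4),T[v,262].round(4))
print("tube z",W[200,254],W[150,254], "bench",W[150,380],W[100,60])
```

```text
225 [0.163 0.161 0.16  0.161 0.162] [ 0.0111 -0.0017 -0.027 ] [ 0.0111  0.0044 -0.0269]
230 [0.165 0.162 0.162 0.162 0.164] [ 0.0085 -0.0017 -0.0273] [ 0.0084  0.0044 -0.0271]
235 [0.165 0.152 0.151 0.151 0.151] [ 0.0106 -0.0015 -0.0371] [ 0.0106  0.0042 -0.037 ]
240 [0.165 0.147 0.146 0.146 0.147] [ 0.0104 -0.0015 -0.0418] [ 0.0114  0.0041 -0.0437]
245 [0.142 0.142 0.142 0.142 0.142] [ 0.0108 -0.0014 -0.0473] [ 0.011   0.004  -0.0476]
250 [0.137 0.138 0.138 0.138 0.138] [ 0.0105 -0.0013 -0.0513] [ 0.0107  0.0039 -0.0516]
255 [0.135 0.134 0.133 0.133 0.134] [ 0.0105 -0.0013 -0.0555] [ 0.0102  0.0038 -0.0549]
260 [0.131 0.129 0.13  0.131 0.13 ] [ 0.0113 -0.0012 -0.0607] [ 0.0105  0.0037 -0.0595]
265 [0.126 0.126 0.127 0.126 0.126] [ 0.0107 -0.0011 -0.0636] [ 0.0104  0.0037 -0.0631]
270 [0.123 0.123 0.123 0.122 0.124] [ 0.0107 -0.0011 -0.0671] [ 0.0109  0.0036 -0.0674]
tube z [0.3685628  0.32713592 0.03282773] [0.3444952  0.33310657 0.03201862] bench [ 3.67971474e-01  4.02688404e-01 -1.39151805e-04] [ 0.29790723  0.23562784 -0.00029945]
```

Request:
step_arm([
  [8.5, 0.3, 0, -0.5, 0],
  [8.5, 0.3, 0, -0.5, 0],
  [8.5, 0.3, 0, -0.5, 0],
  [8.5, 0.3, 0, -0.5, 0],
  [8.5, 0.3, 0, -0.5, 0],
  [8.5, 0.3, 0, 1, 0],
  [8.5, 0.3, 0, 2.2, 0],
  [8.5, 0.3, 0, 3.0, 0],
  [8.5, 0.3, 0, 3.0, 0],
], force=60)

```text
time: 28.0
tool_pos: [0.3875, 0.3214, -0.0267]
tcp_rot: [-0.378, -3.1, -0.018]
wrist_force: [-0.5, -0.4, 0.2]
width: 0.994
grip_force: 0.0
```

No contact: the real tips are indeed about 33 mm short of the reported TCP. Closing.

Request:
step_arm([
  [5, 0, 0, 0.2, 0],
  [2, 0, 0, 0.2, 0],
  [2, 0, 0, 0.2, 0],
  [2, 0, 0, 0.2, 0],
  [2, 0, 0, 0.2, 0],
  [2, 0, 0, 0.2, 0],
], force=60)

```text
time: 28.6
tool_pos: [0.3894, 0.3227, -0.0262]
tcp_rot: [-0.378, -3.103, -0.023]
wrist_force: [-1.4, -0.7, 7.1]
width: 0.329
grip_force: 59.5
```

Request:
step_arm([
  [6, 0, 0, -0.1, 0],
  [6, 0, 0, -0.1, 0],
  [6, -0.5, 0, -0.1, 0],
  [6, -1, 0, -0.1, 0],
  [2, -1, 0, -0.1, 0],
  [2, -1, 0, -0.1, 0],
  [2, -1, 0, -0.1, 0],
  [2, -1, 0, -0.1, 0],
], force=80)

```text
time: 29.4
tool_pos: [0.399, 0.3202, -0.0258]
tcp_rot: [-0.378, -3.103, -0.022]
wrist_force: [0.7, -0.2, 2.7]
width: 0.324
grip_force: 78.6
```

Request:
step_arm([
  [2, 0, 0, -2, 0],
  [2, 0, 0, -6, 0],
  [2, 0, 0, -11, 0],
  [2, 0, 0, -16, 0],
  [2, 0, 0, -21, 0],
  [2, 0, 0, -26, 8],
  [2, 0, 0, -31, 16],
  [2, 0, 0, -31, 16],
])

```text
time: 30.2
tool_pos: [0.4065, 0.3175, 0.2921]
tcp_rot: [-0.812, -3.026, -0.035]
wrist_force: [1.8, 1.0, -1.8]
width: 0.325
grip_force: 80.1
```

```bash
python3 st.py; python3 w2t.py "np.array([.60,-.205,.28])-s['tool_pos']"
```

```text
30.2 [ 0.599 -0.095  1.823  0.021  1.402 -0.451] [0.4065 0.3175 0.2921]
[[-0.866  0.5   -0.003]
 [ 0.5    0.866  0.024]
 [ 0.014  0.019 -1.   ]]
np.array([.60,-.205,.28])-s['tool_pos'] [-42.91 -35.57  -0.08]
```

Request:
step_arm([
  [2, -2, -1.7, 0, 5],
  [2, -5, -4.2, 0, 13],
  [2, -8.5, -7, 0, 21],
  [2, -12, -10, 0, 29],
  [2, -15.5, -12.9, 0, 37],
  [2, -19, -15.8, 0, 45],
  [2, -22.5, -18.7, 0, 53],
  [2, -26, -21.6, 0, 61],
  [2, -29.5, -24.5, 0, 69],
  [2, -33, -27.4, 0, 77],
  [2, -36.5, -30.3, 0, 85],
  [2, -39.5, -32.8, 0, 93],
  [2, -42, -34.8, 0, 100.3],
  [2, -42.9, -35.6, 0, 100.3],
  [2, -42.9, -35.6, 0, 100.3],
])

```text
time: 31.7
tool_pos: [0.5963, -0.2083, 0.2695]
tcp_rot: [-2.828, -1.312, 0.015]
wrist_force: [0.4, 0.5, -4.6]
width: 0.326
grip_force: 79.9
```

```bash
cat > place.py <<'E'
from h import *
s=bot.read_state();p,d,W,c=cam("wrist");M=R.from_rotvec(s['tcp_rot']).as_matrix()
print(s['time'],s['tool_pos'].round(4),M.round(3).tolist(),s['wrist_force'].round(1))
np.save("plW",W);np.save("plP",p);save("pl",p,1.4)
n=np.array([-.646,-.763]);t=np.array([.763,-.646])
o=W[...,:2]@n;l=W[...,:2]@t
m=(W[...,2]>.30)&(d>0);T=(W-s['tool_pos'])@M
k=(T[...,2]>-.075)&(T[...,2]<-.02)&(T[...,0]>.02)&(d>0)&(abs(T[...,1])<.03)
print("col in tool",k.sum(),np.percentile(T[k],[1,50,99],axis=0).round(4).tolist())
for zl,zh in((.03,.042),(.05,.066),(.066,.075),(.1,.126),(.126,.135),(.2,.21)):
    k=(W[...,2]>zl)&(W[...,2]<zh)&(d>0)&(l>.5)&(l<.69)&(o>-.42)
    if k.sum()>20:
        h,e=np.histogram(o[k],np.arange(-.42,-.1,.006));print(zl,zh,k.sum(),"off",[(round(a,3),int(b)) for a,b in zip(e,h) if b>15],"lat",np.percentile(l[k],[1,50,99]).round(4))
E
python3 place.py
```

```text
31.7 [ 0.5963 -0.2083  0.2695] [[0.646, 0.763, -0.019], [0.764, -0.645, 0.017], [0.001, -0.026, -1.0]] [ 0.4  0.5 -4.6]
col in tool 14183 [[0.021, -0.0182, -0.0605], [0.0631, -0.0002, -0.0557], [0.0926, 0.0179, -0.0439]]
0.03 0.042 7333 off [(np.float64(-0.402), 123), (np.float64(-0.396), 675), (np.float64(-0.39), 675), (np.float64(-0.384), 676), (np.float64(-0.378), 653), (np.float64(-0.372), 593), (np.float64(-0.366), 462), (np.float64(-0.36), 349), (np.float64(-0.354), 379), (np.float64(-0.348), 422), (np.float64(-0.342), 266), (np.float64(-0.336), 72), (np.float64(-0.33), 62), (np.float64(-0.324), 50), (np.float64(-0.318), 55), (np.float64(-0.312), 62), (np.float64(-0.306), 52), (np.float64(-0.3), 106), (np.float64(-0.294), 136), (np.float64(-0.288), 149), (np.float64(-0.282), 144), (np.float64(-0.276), 148), (np.float64(-0.27), 129), (np.float64(-0.264), 144), (np.float64(-0.258), 142), (np.float64(-0.252), 112), (np.float64(-0.246), 99), (np.float64(-0.24), 117), (np.float64(-0.234), 138), (np.float64(-0.228), 142)] lat [0.529  0.619  0.6568]
0.05 0.066 2205 off [(np.float64(-0
[... 542 characters left out ...]
0.27), 62), (np.float64(-0.264), 63), (np.float64(-0.258), 36), (np.float64(-0.252), 31), (np.float64(-0.246), 28), (np.float64(-0.24), 45), (np.float64(-0.234), 57), (np.float64(-0.228), 176)] lat [0.5227 0.6104 0.6631]
0.066 0.075 288 off [(np.float64(-0.36), 93), (np.float64(-0.354), 87), (np.float64(-0.228), 97)] lat [0.5209 0.6113 0.6654]
0.1 0.126 660 off [(np.float64(-0.27), 20), (np.float64(-0.264), 97), (np.float64(-0.258), 96), (np.float64(-0.252), 38), (np.float64(-0.228), 402)] lat [0.5199 0.5432 0.6661]
0.126 0.135 593 off [(np.float64(-0.264), 16), (np.float64(-0.258), 20), (np.float64(-0.228), 84), (np.float64(-0.222), 446), (np.float64(-0.216), 18)] lat [0.5187 0.6263 0.667 ]
```

Run:
```python
from h import *
W=np.load("plW.npy");n=np.array([-.646,-.763]);t=np.array([.763,-.646]);o=W[...,:2]@n;l=W[...,:2]@t;z=W[...,2]
pc=lambda k,v:np.percentile(v[k],[1,3,10,50,90,97,99]).round(4)
k=(z>.064)&(z<.075)&(o>-.37)&(o<-.342)&(l>.53)&(l<.66)
print("V",k.sum(),"o",pc(k,o),"l",pc(k,l),"z",pc(k,z))
print(" V by lat:",[(round(a,3),np.median(o[k&(l>=a)&(l<a+.01)]).round(4)) for a in np.arange(.56,.63,.01) if (k&(l>=a)&(l<a+.01)).sum()>5])
k=(z>.127)&(z<.134)&(o>-.235)&(o<-.205);print("front top",k.sum(),pc(k,o),pc(k,l),pc(k,z))
print(" by lat",[(round(a,3),np.median(o[k&(l>=a)&(l<a+.02)]).round(4)) for a in np.arange(.52,.67,.02) if (k&(l>=a)&(l<a+.02)).sum()>5])
k=(z>.08)&(z<.122)&(o>-.235)&(o<-.21);print("front inner face",pc(k,o))
k=(z>.08)&(z<.135)&(o>-.28)&(o<-.24)&(l<.58);print("strap",k.sum(),pc(k,o),pc(k,l),pc(k,z))
K=bot.calibration("wrist");T=None
s=bot.read_state();M=R.from_rotvec(s['tcp_rot']).as_matrix();T=(W-s['tool_pos'])@M
k=(T[...,2]>-.075)&(T[...,2]<-.04)&(abs(T[...,1])<.004)
for a in np.arange(.02,.095,.01):
    q=k&(T[...,0]>=a)&(T[...,0]<a+.01)
    if q.sum(): print("coltop",round(a,3),T[q][:,2].min().round(4),np.median(T[q][:,2]).round(4), np.median(z[q]).round(4))
for a in np.arange(.02,.07,.015):
    q=(T[...,2]>-.075)&(T[...,2]<-.04)&(T[...,0]>=a)&(T[...,0]<a+.015)&(abs(T[...,1])<.025);print("y edges",np.percentile(T[q][:,1],[1,99]).round(4))
```

```text
V 261 o [-0.3604 -0.3601 -0.3593 -0.3542 -0.3494 -0.3487 -0.3486] l [0.5667 0.5668 0.5689 0.608  0.6169 0.6188 0.6189] z [0.0641 0.0644 0.0648 0.0667 0.0692 0.07   0.0704]
 V by lat: [(np.float64(0.56), np.float64(-0.3546)), (np.float64(0.57), np.float64(-0.3542)), (np.float64(0.6), np.float64(-0.3528)), (np.float64(0.61), np.float64(-0.3544))]
front top 512 [-0.2226 -0.2225 -0.2222 -0.2196 -0.2164 -0.216  -0.2158] [0.5188 0.5206 0.5259 0.6291 0.6599 0.665  0.667 ] [0.1272 0.1274 0.1279 0.1292 0.1303 0.1307 0.1309]
 by lat [(np.float64(0.52), np.float64(-0.2197)), (np.float64(0.54), np.float64(-0.2197)), (np.float64(0.62), np.float64(-0.2195)), (np.float64(0.64), np.float64(-0.2196)), (np.float64(0.66), np.float64(-0.2188))]
front inner face [-0.2232 -0.2231 -0.2229 -0.2227 -0.2224 -0.2222 -0.2221]
strap 296 [-0.2658 -0.2651 -0.2632 -0.2574 -0.2513 -0.2492 -0.2483] [0.5287 0.5291 0.5307 0.5375 0.5453 0.547  0.5472] [0.1135 0.1141 0.1162 0.1233 0.1263 0.127  0.1276]
coltop 0.02 -0.0586 -0.0568 0.327
coltop 0.03 -0.0582 -0.0565 0.3268
coltop 0.04 -0.0582 -0.0563 0.3265
coltop 0.05 -0.058 -0.056 0.3262
coltop 0.06 -0.058 -0.0557 0.326
coltop 0.07 -0.0609 -0.0563 0.3266
coltop 0.08 -0.0606 -0.0587 0.329
coltop 0.09 -0.0501 -0.0479 0.3183
y edges [-0.0131  0.0152]
y edges [-0.0132  0.0152]
y edges [-0.0132  0.0152]
y edges [-0.0173  0.0191]
```

```bash
python3 st.py; python3 w2t.py "np.array([.6367,-.1619,.16])-s['tool_pos']" "np.array([.6367,-.1619,.16])-np.array([.60,-.205,.28])"
```

```text
31.75 [-0.379  0.164  1.596  0.01   1.406  0.32 ] [ 0.5962 -0.2068  0.2702]
[[ 0.645  0.764 -0.018]
 [ 0.764 -0.645  0.018]
 [ 0.002 -0.026 -1.   ]]
np.array([.6367,-.1619,.16])-s['tool_pos'] [ 6.02  0.48 11.02]
np.array([.6367,-.1619,.16])-np.array([.60,-.205,.28]) [ 5.64  0.33 12.01]
```

Request:
step_arm([
  [2, 3, 0.2, 1, 0],
  [2, 6, 0.4, 4, 0],
  [2, 6, 0.4, 8, 0],
  [2, 6, 0.4, 11, 0],
  [2, 6, 0.4, 11, 0],
  [2, 6, 0.4, 11, 0],
])

```text
time: 32.35
tool_pos: [0.6367, -0.1606, 0.1625]
tcp_rot: [-2.828, -1.316, 0.012]
wrist_force: [0.2, 0.2, -2.7]
width: 0.322
grip_force: 79.8
```

```bash
python3 place.py | head -2; python3 w2t.py "np.array([.6367,-.1619,.027])-s['tool_pos']"
```

```text
32.35 [ 0.6367 -0.1606  0.1625] [[0.644, 0.765, -0.016], [0.765, -0.644, 0.017], [0.002, -0.023, -1.0]] [ 0.2  0.2 -2.7]
col in tool 17887 [[0.0213, -0.0272, -0.0604], [0.0726, -0.0002, -0.0544], [0.1101, 0.0268, -0.023]]
np.array([.6367,-.1619,.027])-s['tool_pos'] [-0.19  0.18 13.76]
```

Request:
step_arm([
  [2, -0.2, 0.2, 3, 0],
  [2, -0.2, 0.2, 6, 0],
  [2, -0.2, 0.2, 9, 0],
  [2, -0.2, 0.2, 11.5, 0],
  [2, -0.2, 0.2, 12.5, 0],
  [2, -0.2, 0.2, 12.8, 0],
  [2, -0.2, 0.2, 12.8, 0],
])

```text
time: 33.1
tool_pos: [0.6377, -0.1635, 0.037]
tcp_rot: [-2.833, -1.315, 0.006]
wrist_force: [0.3, 0.2, -3.7]
width: 0.322
grip_force: 80.1
```

```bash
python3 w2t.py "np.array([.6367,-.1619,.027])-s['tool_pos']"
python3 - <<'E'
from h import *
s=bot.read_state();p,d,W,c=cam("wrist");M=R.from_rotvec(s['tcp_rot']).as_matrix();print(s['tool_pos'],s['wrist_force'])
T=(W-s['tool_pos'])@M
n=np.array([-.646,-.763]);t=np.array([.763,-.646]);o=W[...,:2]@n;l=W[...,:2]@t;z=W[...,2]
k=(z>.064)&(z<.075)&(o>-.37)&(o<-.342)&(l>.53)&(l<.66);print("V",k.sum(),np.percentile(o[k],[2,50,98]).round(4),np.percentile(l[k],[1,99]).round(4))
k=(T[...,2]>-.064)&(T[...,2]<-.045)&(abs(T[...,1])<.004)
for a in np.arange(.02,.1,.005):
    q=k&(T[...,0]>=a)&(T[...,0]<a+.005)
    if q.sum()>3: print(round(a,3),q.sum(),np.median(T[q][:,2]).round(4),np.median(z[q]).round(4),np.median(o[q]).round(4))
save("pl2",p,1.4)
E
```

```text
np.array([.6367,-.1619,.027])-s['tool_pos'] [ 0.05 -0.16  1.  ]
[ 0.63768565 -0.16347804  0.03699285] [ 0.25694132  0.20619624 -3.65550225]
V 1207 [-0.3606 -0.355  -0.349 ] [0.5673 0.6198]
0.02 224 -0.0575 0.0946 -0.3095
0.025 230 -0.0574 0.0945 -0.3145
0.03 233 -0.0572 0.0943 -0.3195
0.035 236 -0.0571 0.0943 -0.3243
0.04 247 -0.0571 0.0942 -0.3294
0.045 250 -0.0569 0.094 -0.3345
0.05 268 -0.0567 0.094 -0.3395
0.055 286 -0.0567 0.0939 -0.3445
0.06 292 -0.0566 0.0938 -0.3494
0.065 304 -0.0564 0.0937 -0.3544
0.07 307 -0.0563 0.0936 -0.3594
0.075 336 -0.0575 0.0947 -0.3644
0.08 359 -0.0595 0.0968 -0.3695
0.085 382 -0.0594 0.0968 -0.3743
0.09 198 -0.0487 0.0861 -0.3793
```

Request:
step_arm([
  [2, 0, 0, 0.4, 0],
  [2, 0, 0, 0.7, 0],
  [2, 0, 0, 0.9, 0],
  [2, 0, 0, 1.0, 0],
])

```text
time: 33.55
tool_pos: [0.6376, -0.1637, 0.0265]
tcp_rot: [-2.834, -1.315, 0.006]
wrist_force: [1.1, -2.3, 2.8]
width: 0.32
grip_force: 80.8
```

Request:
step_arm([
  [2, 0, 0, 0.1, 0],
  [2, 0, 0, 0.1, 0],
  [4, 0, 0, 0, 0],
  [6, 0, 0, 0, 0],
  [6, 0, 0, 0, 0],
  [6, 0, 0, 0, 0],
], force=20)

```text
time: 34.15
tool_pos: [0.6355, -0.1626, 0.0244]
tcp_rot: [-2.83, -1.314, 0.011]
wrist_force: [0.3, -0.9, -1.1]
width: 0.703
grip_force: 0.0
```

```bash
cat > bed.py <<'E'
from h import *
s=bot.read_state();p,d,W,c=cam("wrist");M=R.from_rotvec(s['tcp_rot']).as_matrix();print(s['time'],s['tool_pos'],s['wrist_force'],s['width'])
n=np.array([-.646,-.763]);t=np.array([.763,-.646]);o=W[...,:2]@n;l=W[...,:2]@t;z=W[...,2]
for a in np.arange(-.39,-.22,.008):
    q=(o>=a)&(o<a+.008)&(abs(l-.593)<.02)&(z>.06)&(z<.1)
    if q.sum()>8: print(round(a,3),q.sum(),np.percentile(z[q],96).round(4),"lat@top",np.median(l[q&(z>np.percentile(z[q],80))]).round(4))
k=(z>.07)&(z<.135)&(o>-.28)&(o<-.235)&((l<.575)|(z>.095))
print("strap",k.sum(),np.percentile(o[k],[2,50,98]).round(4),np.percentile(l[k],[2,50,98]).round(4),np.percentile(z[k],[2,50,98]).round(4))
np.save("bW",W);save("bed%d"%(s['time']*10),p,1.4)
E
python3 bed.py
```

```text
34.15 [ 0.63545442 -0.16255272  0.02444029] [ 0.27220562 -0.9006223  -1.05212384] 0.7028146536494848
-0.382 1313 0.0884 lat@top 0.5914
-0.374 2582 0.0887 lat@top 0.5901
-0.366 2065 0.0878 lat@top 0.5941
-0.358 2130 0.0849 lat@top 0.5935
-0.35 1624 0.0849 lat@top 0.5939
-0.342 1458 0.0849 lat@top 0.5936
-0.334 1375 0.085 lat@top 0.5936
-0.326 1290 0.0849 lat@top 0.5935
-0.318 1207 0.0849 lat@top 0.5937
-0.31 1151 0.085 lat@top 0.5936
-0.302 1078 0.0849 lat@top 0.5935
-0.294 1028 0.0849 lat@top 0.5935
-0.286 974 0.0849 lat@top 0.5936
-0.278 924 0.0848 lat@top 0.5936
-0.27 1029 0.0847 lat@top 0.5937
-0.262 1073 0.0848 lat@top 0.5933
-0.254 929 0.0843 lat@top 0.5924
-0.246 76 0.0757 lat@top 0.5761
strap 2871 [-0.28   -0.2758 -0.2489] [0.5315 0.5646 0.6521] [0.0711 0.1093 0.1247]
```

Request:
step_arm([
  [6.5, 0, 0, -1, 0],
  [6.5, 0, 0, -4, 0],
  [6.5, 0, 0, -8, 0],
  [3, 0, 0, -12, 0],
  [0, -1.5, -4, -12, 0],
  [0, -2.9, -9, -12, 0],
  [0, -2.9, -9, -12, 0],
  [0, -2.9, -9, -12, 0],
])

```text
time: 35.0
tool_pos: [0.5489, -0.1282, 0.1471]
tcp_rot: [-2.831, -1.315, 0.01]
wrist_force: [0.7, -0.2, 0.6]
width: 0.0
grip_force: 0.0
```

```bash
python3 st.py; python3 bed.py
cat > tg.py <<'E'
import sys
from h import *
s=bot.read_state();M=R.from_rotvec(s['tcp_rot']).as_matrix();n=np.array([-.646,-.763]);t=np.array([.763,-.646])
o,l,z=map(float,sys.argv[1:4]);p=np.r_[n*o+t*l,z]
print("now",s['tool_pos'][:2]@n,s['tool_pos'][:2]@t,s['tool_pos'][2],"go",(M.T@(p-s['tool_pos'])*100).round(2))
E
python3 tg.py -.2573 .5 .075
```

```text
35.0 [-0.281  0.106  1.889  0.012  1.164  0.415] [ 0.5489 -0.1282  0.1471]
[[ 0.645  0.764 -0.014]
 [ 0.764 -0.645  0.016]
 [ 0.003 -0.021 -1.   ]]
35.0 [ 0.54886466 -0.12821794  0.14706913] [ 0.71878648 -0.23298052  0.5820952 ] 0.0003878203275963181
-0.382 316 0.0883 lat@top 0.5893
-0.374 730 0.0886 lat@top 0.589
-0.366 689 0.0876 lat@top 0.5927
-0.358 648 0.0845 lat@top 0.5931
-0.35 552 0.0847 lat@top 0.5932
-0.342 471 0.0848 lat@top 0.593
-0.334 487 0.0849 lat@top 0.5929
-0.326 454 0.0849 lat@top 0.5932
-0.318 451 0.0849 lat@top 0.5928
-0.31 435 0.0847 lat@top 0.5927
-0.302 415 0.0848 lat@top 0.5928
-0.294 413 0.0848 lat@top 0.5929
-0.286 393 0.0848 lat@top 0.5931
-0.278 384 0.0847 lat@top 0.5934
-0.27 393 0.0848 lat@top 0.593
-0.262 426 0.0848 lat@top 0.5923
-0.254 538 0.0876 lat@top 0.5924
-0.246 428 0.0887 lat@top 0.5889
-0.238 137 0.0885 lat@top 0.5887
-0.23 1017 0.099 lat@top 0.592
strap 1244 [-0.2674 -0.2591 -0.2418] [0.5293 0.5485 0.574 ] [0.0726 0.112  0.1268]
now -0.25737155266379913 0.5033639147094742 0.14767583826997208 go [-0.05 -0.22  7.27]
```

Request:
step_arm([
  [0, 0, -0.3, 4, 0],
  [0, 0, -0.3, 7, 0],
  [0, 0, -0.3, 7.2, 0],
  [0, 0, 1, 7.2, 0],
  [0, 0, 2.3, 7.2, 0],
  [0, 0, 3.6, 7.2, 0],
  [0, 0, 4.9, 7.2, 0],
  [0, 0, 6.2, 7.2, 0],
  [0, 0, 7.4, 7.2, 0],
  [0, 0, 8.4, 7.2, 0],
  [0, 0, 9.2, 7.2, 0],
  [0, 0, 9.2, 7.2, 0],
])

```text
time: 36.25
tool_pos: [0.6208, -0.1883, 0.0729]
tcp_rot: [-2.833, -1.314, 0.008]
wrist_force: [0.2, -0.0, 0.3]
width: 0.003
grip_force: 0.0
```

```bash
python3 tg.py -.2573 .605 .075
python3 - <<'E'
from h import *
p,d,W,c=cam("wrist");n=np.array([-.646,-.763]);t=np.array([.763,-.646]);o=W[...,:2]@n;l=W[...,:2]@t;z=W[...,2]
for a in np.arange(.52,.68,.01):
    q=(l>=a)&(l<a+.01)&(o>-.268)&(o<-.247)&(z>.06)&(z<.15)
    if q.sum()>5: print(round(a,3),q.sum(),np.percentile(z[q],[10,50,90]).round(4))
save("strap1",p[150:384,150:400],2)
E
```

```text
now -0.2573652469624057 0.5953029161998619 0.0728564315459717 go [-0.02  0.93 -0.23]
0.52 169 [0.061  0.0624 0.0633]
0.55 15 [0.0718 0.0869 0.0913]
0.56 963 [0.0667 0.0901 0.0921]
0.57 748 [0.0652 0.0918 0.0951]
0.58 945 [0.0806 0.0983 0.1333]
0.59 772 [0.0835 0.1413 0.1473]
0.6 910 [0.0742 0.1097 0.1317]
0.61 555 [0.0652 0.0686 0.1477]
0.65 170 [0.061  0.0624 0.0632]
```

Request:
step_arm([
  [0, 0, -0.4, -1, 0],
  [0, 0, -0.4, -3.5, 0],
  [0, 0, 1.4, -4, 0],
  [0, 0, 1.4, -4, 0],
  [0, 0, 1.4, -2, 0],
  [0, 0, 1.4, -0.5, 0],
  [0, 0, 1.4, 0.3, 0],
  [0, 0, 1.4, 0.8, 0],
  [0, 0, 1.4, 1.0, 0],
  [0, 0, 1.4, 1.0, 0],
])

```text
time: 37.3
tool_pos: [0.6288, -0.1955, 0.0633]
tcp_rot: [-2.83, -1.314, 0.013]
wrist_force: [-5.1, 0.8, 6.2]
width: -0.001
grip_force: 3.0
```

Request:
step_arm([
  [0, 0, 0, 0.1, 0],
  [0, 0, 0, 0.3, 0],
  [0, 0, 0, 0.3, 0],
])

```text
time: 37.6
tool_pos: [0.6293, -0.1954, 0.0627]
tcp_rot: [-2.83, -1.314, 0.011]
wrist_force: [-7.7, 3.7, 16.1]
width: -0.001
grip_force: 7.7
```

Firm contact (16 N, hardly moving). Raise and look.

Request:
step_arm([
  [0, 0, 0, -1, 0],
  [0, 0, 0, -4, 0],
  [0, 0, 0, -8, 0],
  [0, -3, 0, -13, 0],
  [0, -6, 0, -18, 0],
  [0, -6, 0, -18, 0],
])

```text
time: 38.2
tool_pos: [0.5951, -0.2472, 0.2458]
tcp_rot: [-2.839, -1.316, 0.002]
wrist_force: [0.7, -0.6, 0.2]
width: -0.001
grip_force: 0.0
```

Run:
```python
from h import *
s=bot.read_state();p,d,W,c=cam("wrist");n=np.array([-.646,-.763]);t=np.array([.763,-.646]);o=W[...,:2]@n;l=W[...,:2]@t;z=W[...,2]
print(s['time'],s['tool_pos'],s['wrist_force'])
for a in np.arange(.55,.625,.005):
    q=(l>=a)&(l<a+.005)&(o>-.262)&(o<-.252)&(z>.06)&(z<.12)
    if q.sum()>3: print(round(a,3),q.sum(),np.median(z[q]).round(4))
q=(abs(l-.593)<.004)&(z>.08)&(z<.1)
for a in (-.38,-.35,-.32,-.29,-.27,-.24): print("col",a,np.median(z[q&(abs(o-a)<.006)]).round(4))
k=(z>.127)&(z<.134)&(o>-.235)&(o<-.205);print("front top",np.percentile(o[k],[1,50,99]).round(4))
save("fin",p[60:384],1.4)
```

```text
38.2 [ 0.59509791 -0.24720688  0.24581778] [ 0.69237118 -0.56547157  0.21374977]
0.56 38 0.0904
0.565 54 0.0903
0.57 52 0.0897
0.575 52 0.0895
0.58 51 0.0897
0.585 51 0.0894
0.59 50 0.0895
0.595 53 0.0893
0.6 52 0.0894
0.605 51 0.0928
0.61 51 0.0943
0.615 40 0.0666
col -0.38 nan
col -0.35 0.0838
col -0.32 0.084
col -0.29 0.084
col -0.27 0.084
col -0.24 0.0876
front top [-0.2231 -0.2196 -0.2154]
  return _methods._mean(a, axis=axis, dtype=dtype,
  ret = ret.dtype.type(ret / rcount)
```

View pics/fin.png

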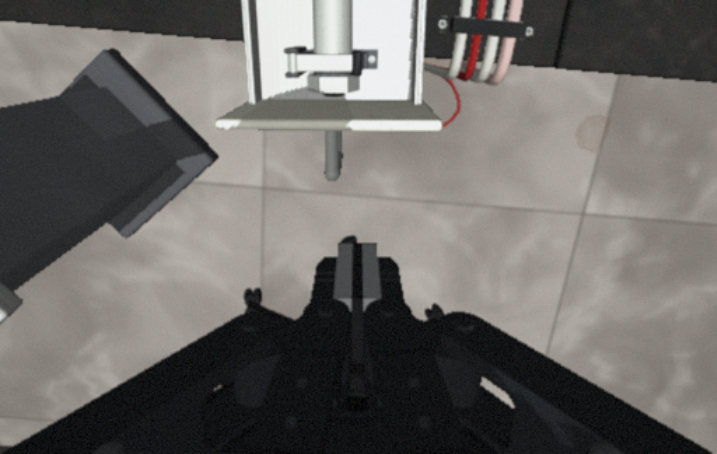

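The strap (290–380, 60) lies flat across the column, the column is level, and the drawer front is unmoved at full travel.

```bash
python3 -c "
from workcell import bot
print(bot.finish_job())"
```

```text
the job is handed in; nothing more can be done
None
```

I handed the job in at about 38 s: the drawer is pulled out to its stop by the handle, the long column lies level in both V blocks, the strap rests on it, and the arm is clear; I didn't knowingly touch the short column or the other loose things, but took no last look at them.

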